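Refit the strainer and cover of a sink waste pump

ROBOT

A 6-joint arm with a two-finger parallel gripper is mounted at the origin on a cart in front of the work surface, level with it; the furniture and walls round the work are solid. World frame = base frame: x ahead of the robot, y to its left, z up, the work surface at z = 0. Lengths are in mm, angles in rad, forces in N, time in s.
With the tool pointing down it reaches from about 300 to 775 mm from the base axis. Payload 14.6 kg.
Tool frame: the origin (TCP) lies on the centre line of the jaws, within the pads' length; the fingertips stand manip.tcp_to_tips ahead of it and the grasp point (between the pads) lies 5 mm behind it (manip.tcp_to_tips is the distance from the TCP to the fingertips, in mm); z points along the fingers, y is the direction in which the jaws open and shut (so a half turn about z gives the same grasp; the last joint's range is limited). The gripper opens to 94 mm and grips with 3 to 60 N. Pads are 16 mm wide; open, the fingers measure 119 mm over their backs; the gripper's body (75 mm by 177 mm) begins 78 mm behind the grasp point.
Start: joints at [-1.175, 0.3, 1.521, -0, 1.321, -0.067], TCP at [245.542, -492.136, 193.046] pointing down, gripper open.
Joint ranges: [-3.03, 3.03], [-0.79, 2.21], [0.23, 2.52], [-1.04, 4.18], [0, 3.07], [-2.55, 2.55]. Speed limits (rad/s): [2.22, 2.22, 2.57, 3.14, 3.14, 3.14].

INTERFACE

Orientations are given as [roll, pitch, yaw] about the fixed x, y, z axes, in that order (R = Rz(yaw) Ry(pitch) Rx(roll)).
In Python, from cell import manip, optics, workorder gives the robot as it stands. The module is installed in compiled form; this text tells all that it offers.
- The arm moves only by the tool jog_arm, never from a script. Its argument "deltas" is text: rows parted by semicolons, each of 5 numbers parted by spaces: the shift along the tool's x, y, z in mm, then the turn about the tool's z in rad, then the finger opening in mm, from 0 to 94. In form: tx ty tz twist grip; .... A call has exactly 10 rows; each row is the pose to reach, as a shift and turn from the pose commanded when the call began, along the tool's axes at that moment; what a row does not reach only later rows make up. A row lasts 1/8 s, in which the tool goes at most 62.5 mm and 10.7 degrees, less where a joint would pass 70% of its speed; a pose out of reach is approached as far as the arm can. A call with a gripper value outside its range is refused whole. The fingers move at their own pace and stop on an object; "squeeze" is the grip in N (left out, the last holds). Time passes only in rows, so rows that repeat a pose let the fingers close, or fill a call up. It gives the time, the measured TCP pose, the force and the opening at its end, in the units of the state.
- manip.read_state(): the state, without advancing time (a new reading comes with each control period).
- optics.camera(name): name is "scene" or "top"; returns (picture, depth): 420x560x3 uint8, red, green, blue; 420x560 float32, mm along the optical axis (not along the pixel's ray), 0 where there is no reading.
- optics.get_calibration(name): a dict with "intrinsics" (3x3 intrinsics, pixels), "R" (3x3) and "t" (3): a world point X has camera coordinates R X + t. Camera axes: x right, y down, z forward; pixel columns grow to the right and rows downward; lengths in mm; the calibration is good to about 2 mm. A picture is of the moment at which its call begins. get_calibration takes no time and is no camera call.
- workorder.sign_off(): hands the job in, once; it reports no verdict.
The state is a dict: "clock": time; "joints": joint angles; "qd": joint speeds; "effort": joint torques, N m; "eef_pos": TCP position; "eef_rot": TCP orientation; "wrist_force": force on the tool from outside, world axes, zero at the start; "moment": the same for the moment, N m; "finger_gap": finger opening in mm.
Only numpy, scipy, OpenCV 4.12 (cv2) and the standard library are available. Lean on these libraries where they do the work, as an engineer would, in place of code of your own. Each camera call takes 0.05 s, during which the arm holds its last target.

TASK

The waste pump for the new sink is ready to close up. Push the washed strainer sleeve down over the slanted suction port inside the tank until it bottoms, then put the cover plate back on its two pins so that it lies flush on the sloping rim. Press each one home rather than letting it drop, and leave the milk pitcher and the cup where they stand.

Things in the scene. Friction and masses are not known exactly. Their poses are not given: they have to be found in the camera images.
- pump_tank: Grey plastic tank fixed to the table, 174 mm wide (y); x from -65 mm (front wall, 70 mm high, turned to the robot's right) to +110 mm (back, 145 mm high). The front slopes at 30 degrees; in the slope is an opening 150 mm wide (y) by 125 mm. A level deck behind it carries a cap 22 mm high; side stubs stick out 16 mm. Origin on the table under the centre of the opening, z up.
- suction_port: White plastic spigot fixed inside the tank, pointing out of the opening square to the slope (30 degrees from vertical, leaning to the tank's low front). Origin on its axis at its foot, on the 60 mm flange that stops the strainer; z outwards along the spigot. 38 mm diameter up to 32 mm, tapering to 24 mm at its tip at 46 mm. Its foot is 94 mm square below the centre of the rim (cover_seat).
- cover_seat: Flat sloping rim of the tank's opening, 150 mm along the slope by 174 mm wide. Origin at the centre of the opening in the rim's plane, 108 mm over the table; x up the slope, y across, z square out of the slope (30 degrees from vertical). Two steel pins, 8 mm diameter with tapered tips, stand 17 mm out along z at x = 0, y = +81 and -81 mm.
- strainer: Perforated steel sleeve, closed at the top, standing on its open end, 86 mm tall, 0.18 kg. Origin at the centre of the mouth, z to the closed top. Bore 41 mm, 60 mm deep; outside 49 mm, 56 mm collar 8 mm high at the mouth. Black grip on top, 44 (x) by 14 mm (y), from 64 to 86 mm. Any turn about z is right. Home: mouth on the port's flange, z along the port's z, grip 8 mm below the rim.
- cover: Flat steel plate lying on the table, 150 (x) by 190 mm (y), 5 mm thick, 0.35 kg. Origin at the centre of its underside, z up. Two 12 mm holes at x = 0, y = +81 and -81 mm for the pins; fits either way round. Handle along y on top: bar 100 mm long, 14 mm wide (x), from 25 to 39 mm above the origin, 72 mm clear between its legs. Seated, it coincides with cover_seat (or half a turn about z).
- milk_pitcher: Steel milk pitcher, 104 mm tall, bystander at the back left; origin under its middle.
- blue_cup: Small blue-grey cup with a handle, 52 mm tall, bystander at the back right; origin under its middle.

How it is judged (in metres and radians):
On the way, in this order (a step that is already met when the one before it is completed fails the run):
1. the strainer is pushed down onto the suction port to its stop while the robot touches it (z of strainer in the frame of suction_port below 0.006 m and distance between strainer and suction_port below 0.008 m and contact force between any of the fingers, the arm and strainer above 0.3 N), for 0.1 s.
2. the cover is set down on its pins, flat on the rim, while the robot touches it (z of cover in the frame of cover_seat below 0.006 m and distance between cover and cover_seat below 0.009 m and contact force between any of the fingers, the arm and cover above 0.3 N), for 0.1 s.
At the end, for the whole second after the job is handed in: The strainer is on the suction port, its mouth within 5 mm of the stop and its axis within 0.08 rad of the port's; the cover lies handle up on its two pins, its centre within 6 mm of the seat's, flat on the rim within 0.04 rad and turned less than 0.08 rad; both at rest (distance between strainer and suction_port below 0.005 m and angle between the z axis of strainer and the z axis of suction_port, either way round below 0.08 rad and distance between cover and cover_seat below 0.006 m and angle between the z axis of cover and the z axis of cover_seat, either way round below 0.04 rad and angle between the y axis of cover and the y axis of cover_seat, either way round below 0.08 rad and angle between cover's own z axis and vertical below 1 rad and linear speed of each of cover, strainer below 0.02 m/s); the robot touches nothing.
It fails at once if the milk pitcher is moved more than 20 mm (distance of milk_pitcher from where it was at the start of the episode above 0.02 m).
It fails at once if the cup is moved more than 20 mm (distance of blue_cup from where it was at the start of the episode above 0.02 m).
It also fails if it takes over 72 s, if anything falls off the work surface, if the arm or the gripper's body presses on something with over 40 N, if the wrist force passes 120 N, or if a joint passes its speed limit or range.

## Working session

There is one attempt and no reset: what is moved stays moved. The work goes in short steps, Python scripts to look and compute and a tool call to move; the robot and the scene stay as the last step left them, time stands still between calls to the robot, and variables do not carry over. Pictures are saved under pics/ and viewed, and the job is handed in when it is done.

Besides the shell and the picture viewer there is one more tool, called after "Call:" as name(argument=value, ...) on one line, values as JSON. jog_arm: Moves the arm, as the interface text tells. Its arguments: {"type":"object","properties":{"deltas":{"type":"string"},"squeeze":{"type":"number"}},"required":["deltas"]}

```bash
mkdir -p pics
cat > h.py <<'E'
import numpy as np, cv2
from cell import manip, optics, workorder
def shot(tag):
    out={}
    for n in ("scene","top"):
        p,d=optics.camera(n); np.savez(f"{tag}_{n}.npz",p=p,d=d); cv2.imwrite(f"pics/{tag}_{n}.png",p[:,:,::-1])
def world(n,u,v,d):
    c=optics.get_calibration(n);K=np.array(c["intrinsics"]);R=np.array(c["R"]);t=np.array(c["t"])
    u=np.asarray(u,float);v=np.asarray(v,float);d=np.asarray(d,float)
    P=np.stack([(u-K[0,2])/K[0,0]*d,(v-K[1,2])/K[1,1]*d,d],-1)
    return (P-t)@R
def load(tag,n):
    z=np.load(f"{tag}_{n}.npz");return z["p"],z["d"]
def cloud(tag,n):
    p,d=load(tag,n);v,u=np.mgrid[0:420,0:560];return p,d,world(n,u,v,d)
def proj(n,X):
    c=optics.get_calibration(n);K=np.array(c["intrinsics"]);Y=np.asarray(X)@np.array(c["R"]).T+np.array(c["t"])
    q=Y@K.T;return q[...,:2]/q[...,2:]
E
python3 - <<'E'
from h import *
print(manip.read_state(), manip.tcp_to_tips)
for n in("scene","top"):
    c=optics.get_calibration(n);print(n,np.round(c["intrinsics"],1).tolist(),np.round(-np.array(c["R"]).T@c["t"]),np.round(c["R"],3).tolist())
shot("a")
E
```

```text
{'clock': 0.0, 'joints': array([-1.17460576e+00,  3.00461247e-01,  1.52157887e+00, -3.42524026e-06,
        1.32070698e+00, -6.65851786e-02]), 'qd': array([-0.00027353,  0.00101817, -0.000148  ,  0.0007062 , -0.00053434,
       -0.00124614]), 'effort': array([-3.64064363e-04, -5.31800365e+01, -3.52735627e+01,  7.07483548e-02,
        2.43735110e-02, -8.45801969e-05]), 'eef_pos': array([ 245.43467119, -491.88998239,  192.49268209]), 'eef_rot': array([-3.14044055e+00, -7.35017807e-05,  4.62776557e-01]), 'wrist_force': array([ 0.17636756, -0.16742131, -1.38017014]), 'moment': array([-0.01749959, -0.0028934 ,  0.00195376]), 'finger_gap': 93.94738752330323} 14.0
scene [[490.5, 0.0, 279.8], [0.0, 490.5, 209.4], [0.0, 0.0, 1.0]] [-109.  707.  932.] [[-0.701, -0.713, 0.012], [-0.457, 0.436, -0.775], [0.548, -0.549, -0.631]]
top [[384.4, 0.0, 274.1], [0.0, 384.4, 219.3], [0.0, 0.0, 1.0]] [464.   8. 984.] [[0.009, -0.999, 0.031], [-0.991, -0.013, -0.132], [0.132, -0.029, -0.991]]
```

View pics/a_scene.png

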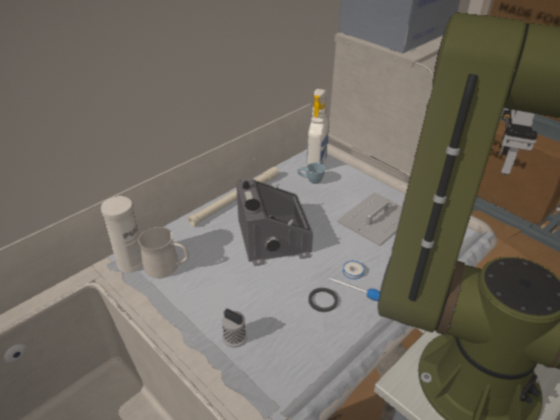

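View pics/a_top.png

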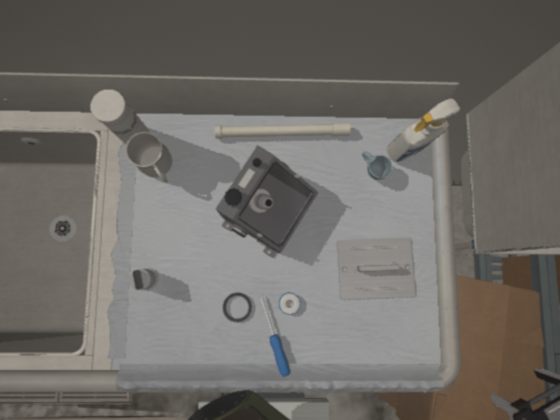

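Run:
```python
from h import *
p,d=load("a","top")
def crop(p,x0,y0,x1,y1,s,name): cv2.imwrite(name,cv2.resize(p[y0:y1,x0:x1,::-1],None,fx=s,fy=s,interpolation=cv2.INTER_CUBIC))
crop(p,205,140,325,265,5,"pics/c1.png")
crop(p,325,225,425,310,6,"pics/c2.png")
crop(p,120,255,170,305,10,"pics/c3.png")
p,d=load("a","scene")
crop(p,205,300,255,350,10,"pics/c4.png")
```

```text
(no output)
```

View pics/c1.png

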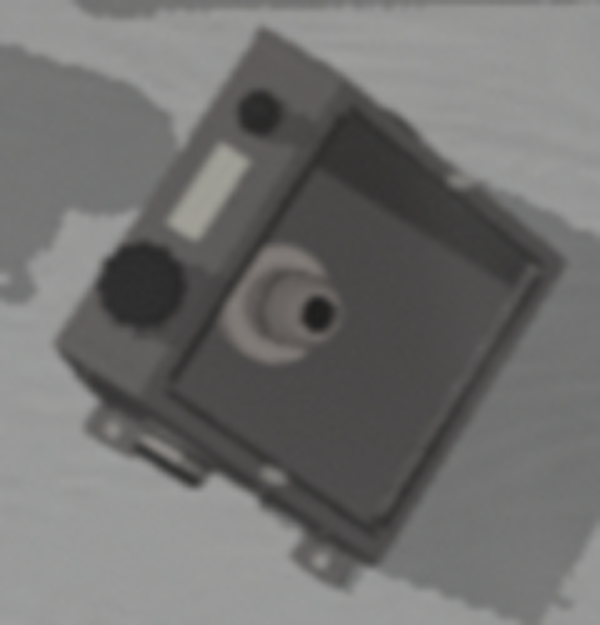

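View pics/c2.png

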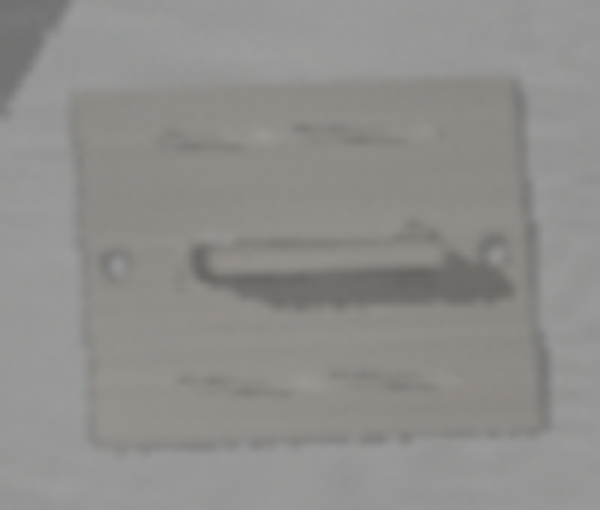

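View pics/c3.png

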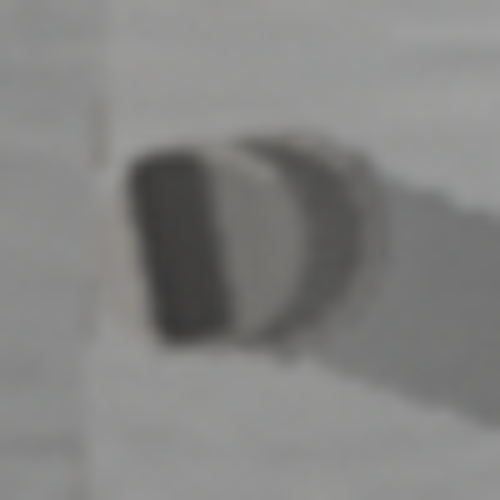

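View pics/c4.png

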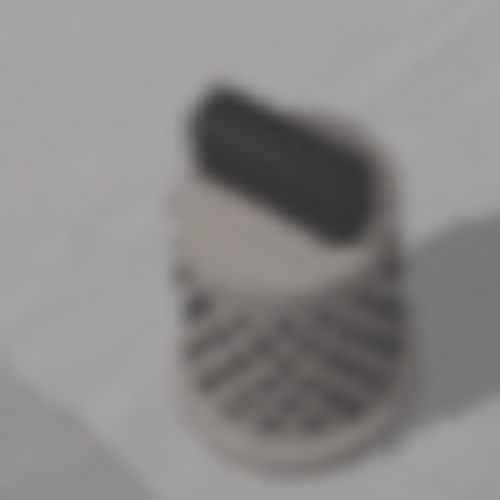

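Run:
```python
from h import *
p,d=load("a","scene")
def crop(p,x0,y0,x1,y1,s,name): cv2.imwrite(name,cv2.resize(p[y0:y1,x0:x1,::-1],None,fx=s,fy=s,interpolation=cv2.INTER_CUBIC))
crop(p,225,170,325,270,6,"pics/c5.png")
crop(p,330,185,410,250,8,"pics/c6.png")
p,d,W=cloud("a","top")
for n in ("top","scene"):
    p,d,W=cloud("a",n)
    print(n)
    X=W.reshape(-1,3);ok=(d.ravel()>0)
    X=X[ok]
    m=(np.abs(X[:,0]-480)<250)&(np.abs(X[:,1])<250)&(np.abs(X[:,2])<15); print("table z",np.median(X[m,2]),X[m,2].std())
    # cover handle: z 32..45
    m=(X[:,0]>250)&(X[:,0]<450)&(X[:,1]<-130)&(X[:,1]>-340)&(X[:,2]>30)&(X[:,2]<50);Y=X[m]
    if len(Y)>5:
        c=Y.mean(0);w,v=np.linalg.eigh(np.cov(Y[:,:2].T));print("handle",len(Y),c,v[:,1],Y.min(0),Y.max(0))
    m=(X[:,0]>150)&(X[:,0]<450)&(X[:,1]>200)&(X[:,1]<420)&(X[:,2]>78)&(X[:,2]<95);Y=X[m]
    if len(Y)>5:
        c=np.median(Y,0);w,v=np.linalg.eigh(np.cov(Y[:,:2].T));print("grip",len(Y),c,v[:,1],Y.min(0),Y.max(0))
```

```text
top
table z 0.5460390314748065 3.088157000377657
grip 90 [435.62369391 291.43158187  85.3036854 ] [-0.96809396 -0.25058747] [419.66379628 284.32637953  78.69405387] [449.27389013 301.3117245   88.73823009]
scene
table z 0.6700382758074528 3.0091650948928788
grip 93 [434.60447217 296.058511    84.81406838] [-0.94445181 -0.32864993] [419.64920901 285.92377563  78.18777508] [448.75651936 305.33773958  89.23870441]
```

View pics/c5.png

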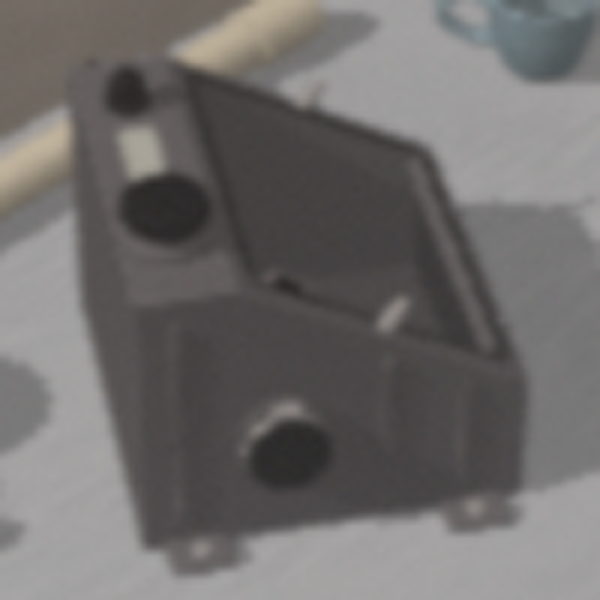

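View pics/c6.png

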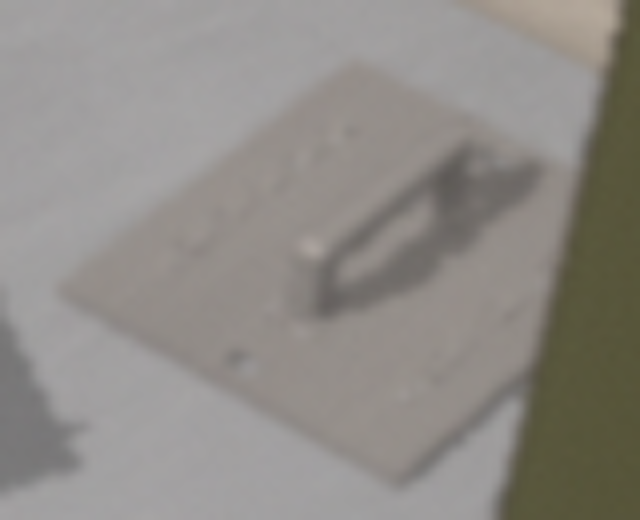

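```bash
cat > fit.py <<'E'
from h import *
from scipy.optimize import least_squares
def T(q,P,z0=0):
    c,s=np.cos(q[2]),np.sin(q[2]);P=np.asarray(P,float)
    return np.stack([q[0]+c*P[:,0]-s*P[:,1],q[1]+s*P[:,0]+c*P[:,1],P[:,2]+z0],-1)
def fit(obs,q0):
    def r(q,o=obs):
        return np.concatenate([(proj(n,T(q,[P]))[0]-np.array(uv)) for n,uv,P in o])
    s=least_squares(r,q0,loss='soft_l1');res=r(s.x).reshape(-1,2)
    print(np.round(s.x,3))
    for o,e in zip(obs,res): print(o[0],o[2],np.round(e,1))
    for n in("top","scene"):
        oo=[o for o in obs if o[0]==n]
        if len(oo)>1: print(n,"only",np.round(least_squares(lambda q:r(q,oo),s.x,loss='soft_l1').x,3))
    return s.x
E
python3 - <<'E'
from fit import *
a=lambda x,y:(205+x/5-.4,140+y/5-.4)
b=lambda x,y:(225+x/6-.4,170+y/6-.4)
print("TANK")
fit([("top",a(565,265),(-65,-87,70)),("top",a(380,563),(-65,87,70)),("top",a(262,28),(110,-87,145)),("top",a(57,345),(110,87,145)),
("top",a(272,474),(-4,81,115)),("top",a(460,181),(-4,-81,115)),
("scene",b(403,300),(-8.5,81,122.7)),("scene",b(318,88),(-8.5,-81,122.7)),("scene",b(382,328),(0,81,108)),
("scene",b(522,372),(-65,87,70)),("scene",b(75,75),(110,-87,145)),("scene",b(128,305),(110,87,145)),("scene",b(145,548),(110,87,0))],[600,0,1.0])
c=lambda x,y:(325+x/6-.4,225+y/6-.4)
e=lambda x,y:(330+x/8-.4,185+y/8-.4)
print("COVER") # top: left = +y, up=+x
fit([("top",c(72,92),(75,95,5)),("top",c(520,78),(75,-95,5)),("top",c(93,445),(-75,95,2)),("top",c(545,430),(-75,-95,2)),
("top",c(117,265),(0,81,5)),("top",c(494,252),(0,-81,5)),
("scene",e(62,290),(75,95,5)),("scene",e(400,485),(-75,95,3)),("scene",e(355,62),(75,-95,5)),("scene",e(238,358),(0,81,5))],[450,-250,0])
f=lambda x,y:(120+x/10-.45,255+y/10-.45)
g=lambda x,y:(205+x/10-.45,300+y/10-.45)
print("STRAINER")# grip top corners; local x along grip ~ world x; +y left
fit([("top",f(133,160),(22,7,86)),("top",f(205,150),(22,-7,86)),("top",f(160,342),(-22,7,86)),("top",f(236,338),(-22,-7,86)),
("scene",g(192,128),(22,7,86)),("scene",g(222,85),(22,-7,86)),("scene",g(333,245),(-22,7,86)),("scene",g(378,190),(-22,-7,86))],[430,290,0])
E
```

```text
TANK
[615.205 -24.866   1.02 ]
top (-65, -87, 70) [ 0.7 -1. ]
top (-65, 87, 70) [-0.1  0.2]
top (110, -87, 145) [ 0.  -1.1]
top (110, 87, 145) [-1.3 -0.2]
top (-4, 81, 115) [1.  0.5]
top (-4, -81, 115) [0.8 0.2]
scene (-8.5, 81, 122.7) [0.  0.3]
scene (-8.5, -81, 122.7) [ 0.1 -1.1]
scene (0, 81, 108) [0.2 0.4]
scene (-65, 87, 70) [1.1 2.1]
scene (110, -87, 145) [-2.  -1.4]
scene (110, 87, 145) [0.1 0.7]
scene (110, 87, 0) [-1.   1.7]
top only [614.836 -24.229   1.02 ]
scene only [616.584 -26.62    1.018]
COVER
[ 4.73415e+02 -2.81504e+02  4.20000e-02]
top (75, 95, 5) [ 0.7 -0.3]
top (75, -95, 5) [-0.8 -0.2]
top (-75, 95, 2) [0.3 0.3]
top (-75, -95, 2) [-0.8  0.1]
top (0, 81, 5) [0.3 0.1]
top (0, -81, 5) [0.4 0.2]
scene (75, 95, 5) [-0.9 -0.4]
scene (-75, 95, 3) [-0.2  0.2]
scene (75, -95, 5) [-0.2 -0.2]
scene (0, 81, 5) [0.9 0.6]
top only [ 4.73484e+02 -2.81315e+02  4.20000e-02]
scene only [ 4.73299e+02 -2.82037e+02  4.10000e-02]
STRAINER
[4.40796e+02 2.94456e+02 1.59000e-01]
top (22, 7, 86) [-0.3  0. ]
top (22, -7, 86) [-1.3  0.1]
top (-22, 7, 86) [-1.   1.1]
top (-22, -7, 86) [-2.4  0.6]
scene (22, 7, 86) [-0.7 -1.7]
scene (22, -7, 86) [ 0.5 -1.5]
scene (-22, 7, 86) [ 0.7 -3.6]
scene (-22, -7, 86) [ 0.4 -2.3]
top only [4.41826e+02 2.91695e+02 1.98000e-01]
scene only [4.36527e+02 2.98656e+02 1.06000e-01]
```

Run:
```python
from fit import *
q=[615.2,-24.9,1.02]
X=T(q,[(47,0,26.6),(24,0,66.4),(-4,81,115),(-4,-81,115),(54,0,139)])
print(np.round(X,1)); P=proj("top",X); print(np.round(((P+.4)-[205,140])*5,0))
X=T([441,294,.16],[(0,28,0),(0,-28,0),(-28,0,0),(28,0,0)]);
print(np.round((proj("scene",X)+.45-[205,300])*10)); print(np.round((proj("top",X)+.45-[120,255])*10))
```

```text
[[639.8  15.1  26.6]
 [627.8  -4.4  66.4]
 [544.1  14.1 115. ]
 [682.1 -70.7 115. ]
 [643.5  21.1 139. ]]
[[279. 304.]
 [318. 314.]
 [277. 477.]
 [464. 182.]
 [264. 250.]]
[[221. 463.]
 [381. 298.]
 [397. 441.]
 [209. 318.]]
[[171. 260.]
 [396. 226.]
 [296. 355.]
 [272. 132.]]
```

```bash
cat > go.py <<'E'
import sys
from h import *
# usage go.py x y z yaw
def delta(x,y,z,yaw):
    s=manip.read_state();p=s["eef_pos"];psi=s["eef_rot"][2]
    D=np.array([x,y,z])-p
    tx=D[0]*np.cos(psi)+D[1]*np.sin(psi);ty=D[0]*np.sin(psi)-D[1]*np.cos(psi)
    tw=-(yaw-psi);tw=(tw+np.pi)%(2*np.pi)-np.pi
    print("st",np.round(p,1),"rpy",np.round(s["eef_rot"],3),"t",round(s["clock"],2),"gap",round(s["finger_gap"],1),"F",np.round(s["wrist_force"],1))
    print("delta",round(tx,1),round(ty,1),round(-D[2],1),"twist",round(tw,3))
if __name__=="__main__": delta(*map(float,sys.argv[1:5]))
E
python3 go.py 440 295.5 150 0.17
```

```text
st [ 245.5 -491.9  192.6] rpy [-3.141 -0.     0.463] t 0.1 gap 94.3 F [0.6 0.3 0.2]
delta 525.6 -617.7 42.6 twist 0.293
```

Call:
jog_arm(deltas="40 -47 0 0.03 70;80 -94 0 0.08 50;120 -141 0 0.13 40;160 -188 0 0.18 40;200 -235 0 0.23 40;240 -282 0 0.293 40;280 -329 5 0.293 40;320 -376 10 0.293 40;360 -423 15 0.293 40;400 -470 20 0.293 40", squeeze=15)

```text
clock: 1.35
eef_pos: [393.6, 109.2, 173.0]
eef_rot: [3.141, -0.0, 0.17]
wrist_force: [1.1, -0.7, 0.4]
finger_gap: 40.3
```

```bash
python3 go.py 440 295.5 110 0.17
```

```text
st [393.6 109.2 173. ] rpy [ 3.141 -0.     0.17 ] t 1.35 gap 40.3 F [ 1.1 -0.7  0.4]
delta 77.2 -175.8 63.0 twist 0.0
```

Call:
jog_arm(deltas="22 -50 0 0 40;44 -100 10 0 40;66 -150 30 0 40;77.2 -175.8 50 0 40;77.2 -175.8 55 0 40;77.2 -175.8 57 0 40;77.2 -175.8 57 0 40;77.2 -175.8 57 0 40;77.2 -175.8 57 0 40;77.2 -175.8 57 0 40")

```text
clock: 2.6
eef_pos: [440.1, 293.2, 116.3]
eef_rot: [-3.141, -0.0, 0.17]
wrist_force: [-0.4, 0.4, -0.3]
finger_gap: 40.1
```

```bash
python3 - <<'E'
from h import *
shot("b")
a=load("b","top")[0][235:325,90:200,::-1];b=load("b","scene")[0][250:350,180:290,::-1]
cv2.imwrite("pics/b1.png",np.hstack([cv2.resize(a,(440,360),interpolation=2),cv2.resize(b,(360,360),interpolation=2)]))
E
python3 go.py 440 295.5 83 0.17
```

```text
st [440.  293.3 116.1] rpy [-3.142 -0.     0.17 ] t 2.7 gap 39.9 F [-0.7 -1.  -0.6]
delta 0.4 -2.2 33.1 twist -0.0
```

View pics/b1.png

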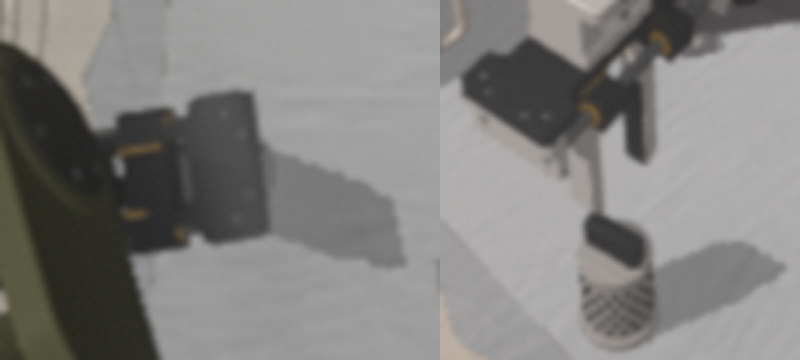

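Call:
jog_arm(deltas="0.4 -2 12 0 40;0.4 -2 24 0 40;0.4 -2 33 0 40;0.4 -2 33 0 40;0.4 -2 33 0 20;0.4 -2 33 0 10;0.4 -2 33 0 10;0.4 -2 33 0 10;0.4 -2 33 0 10;0.4 -2 33 0 10", squeeze=15)

```text
clock: 3.95
eef_pos: [440.1, 295.4, 83.1]
eef_rot: [-3.142, 0.0, 0.17]
wrist_force: [-0.7, -0.6, 0.5]
finger_gap: 10.1
```

```bash
python3 - <<'E'
from h import *
shot("c")
b=load("c","scene")[0][250:350,180:290,::-1]
cv2.imwrite("pics/cc1.png",cv2.resize(b,(660,600),interpolation=2))
E
python3 go.py 440 295.5 83 0.17
```

```text
st [440.1 295.3  83. ] rpy [3.142 0.    0.17 ] t 4.05 gap 9.6 F [ 0.4  0.6 -0.2]
delta -0.0 -0.2 0.0 twist -0.0
```

View pics/cc1.png

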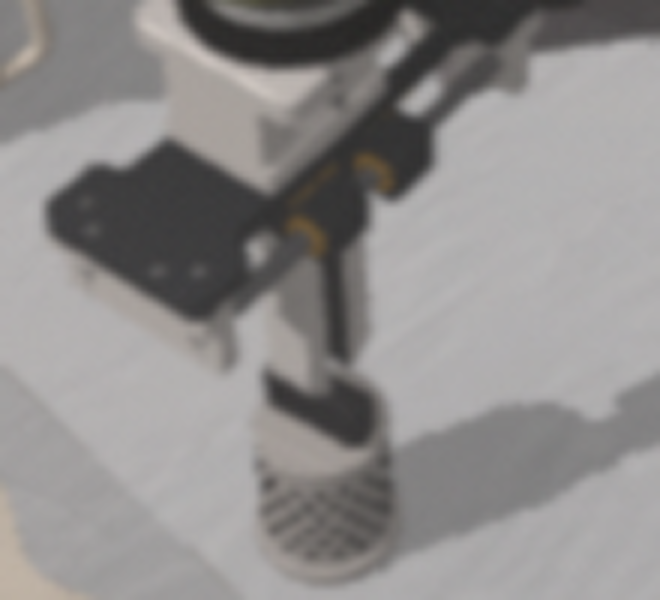

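Run:
```python
from h import *
from fit import T
s=manip.read_state();print(s["eef_rot"],s["finger_gap"])
X=T([440.1,295.3,.17],[(8,5,69),(-8,5,69),(8,-5,69),(-8,-5,69),(8,17,69),(-8,17,69),(0,0,83),(22,7,86),(-22,7,86),(22,-7,86),(-22,-7,86)])
print(np.round((proj("scene",X)-[180,250])*6))
p,d,W=cloud("c","scene")
im=cv2.resize(p[300:350,210:260,::-1],(600,600),interpolation=2);cv2.imwrite("pics/cc2.png",im)
p,d=load("c","top");cv2.imwrite("pics/cc3.png",cv2.resize(p[255:315,115:175,::-1],(600,600),interpolation=2))
```

```text
[3.14157274e+00 4.24217433e-05 1.69806553e-01] 9.56368283266101
[[293. 411.]
 [327. 432.]
 [311. 394.]
 [344. 414.]
 [271. 433.]
 [305. 454.]
 [317. 388.]
 [257. 367.]
 [351. 425.]
 [282. 342.]
 [376. 399.]]
```

View pics/cc2.png

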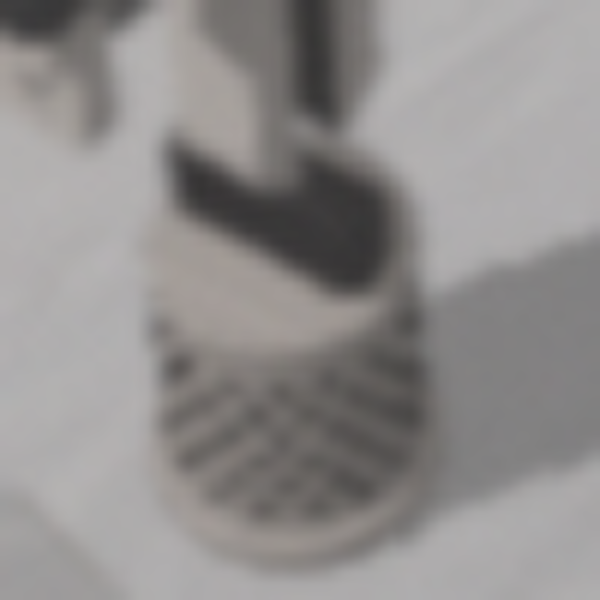

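View pics/cc3.png

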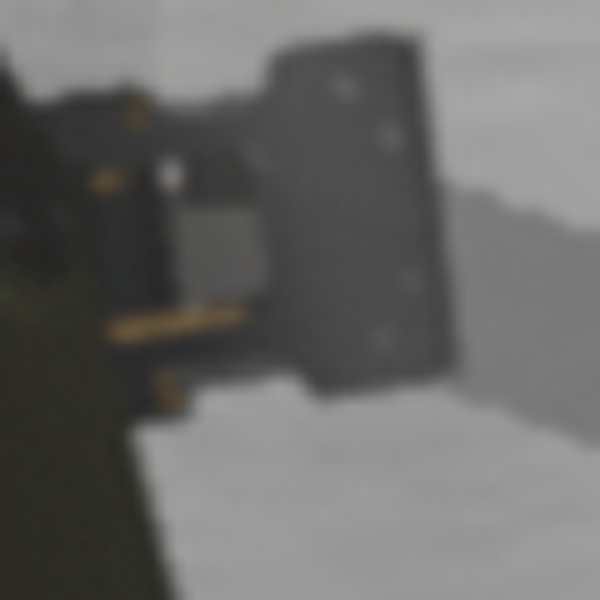

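Run:
```python
from h import *
for n in("top","scene"):
    p,d,W=cloud("a",n)
    m=(np.abs(W[...,0]-440)<70)&(np.abs(W[...,1]-295)<70)&(W[...,2]>12)&(W[...,2]<120)
    print(n)
    for lo,hi in((12,30),(30,45),(45,60),(60,70),(70,80),(80,90),(90,110)):
        mm=m&(W[...,2]>=lo)&(W[...,2]<hi);X=W[mm]
        if len(X): print(lo,hi,len(X),np.round(X.mean(0)),np.round(np.percentile(X,[3,97],axis=0)[:,:2]).tolist(), p[mm].mean().round())
# circles
th=np.linspace(0,2*np.pi,60)
for (cx,cy) in((441,294),(441,300),(436,305)):
    for n,o in(("scene",[205,300]),("top",[120,255])):
        X=np.stack([cx+28*np.cos(th),cy+28*np.sin(th),0*th],-1);P=(proj(n,X)+.45-o)*10
        print(cx,cy,n,np.round(P.min(0)),np.round(P.max(0)))
```

```text
top
12 30 35 [446. 276.  21.] [[422.0, 270.0], [465.0, 291.0]] 92.0
30 45 41 [441. 275.  37.] [[420.0, 270.0], [463.0, 284.0]] 85.0
45 60 33 [443. 276.  52.] [[418.0, 270.0], [465.0, 289.0]] 90.0
60 70 218 [441. 291.  64.] [[419.0, 272.0], [463.0, 317.0]] 117.0
70 80 27 [443. 289.  74.] [[421.0, 284.0], [461.0, 293.0]] 82.0
80 90 122 [441. 294.  85.] [[422.0, 285.0], [461.0, 303.0]] 67.0
scene
12 30 111 [427. 306.  21.] [[417.0, 281.0], [449.0, 319.0]] 95.0
30 45 89 [427. 305.  37.] [[418.0, 279.0], [451.0, 319.0]] 94.0
45 60 92 [428. 307.  52.] [[418.0, 283.0], [450.0, 319.0]] 102.0
60 70 199 [437. 301.  64.] [[419.0, 274.0], [459.0, 318.0]] 127.0
70 80 53 [436. 299.  75.] [[420.0, 288.0], [458.0, 306.0]] 65.0
80 90 117 [441. 296.  85.] [[421.0, 288.0], [461.0, 305.0]] 64.0
441 294 scene [179. 279.] [425. 484.]
441 294 top [171. 130.] [397. 356.]
441 300 scene [158. 293.] [405. 500.]
441 300 top [147. 130.] [373. 356.]
436 305 scene [155. 319.] [403. 527.]
436 305 top [125. 150.] [351. 376.]
```

Run:
```python
from h import *
for n in("scene",):
    p,d,W=cloud("c",n)
    m=(np.abs(W[...,0]-440)<70)&(np.abs(W[...,1]-295)<70)&(W[...,2]>12)&(W[...,2]<160)
    for lo,hi in((12,30),(30,45),(45,60),(60,70),(70,80),(80,90),(90,110),(110,130),(130,150)):
        mm=m&(W[...,2]>=lo)&(W[...,2]<hi);X=W[mm]
        if len(X): print(lo,hi,len(X),np.round(X.mean(0)),np.round(np.percentile(X,[3,97],axis=0)[:,:2]).tolist(), p[mm].mean().round())
    for (u,v) in ((190,60),(230,60),(230,120),(230,160),(275,100),(275,160),(290,180),(310,60),(340,60),(355,60),(230,200),(300,230),(350,200)):
        uu,vv=210+u//12,300+v//12
        print(u,v,np.round(W[vv,uu]),p[vv,uu])
```

```text
12 30 104 [428. 307.  21.] [[418.0, 283.0], [452.0, 319.0]] 105.0
30 45 92 [427. 305.  37.] [[417.0, 280.0], [448.0, 319.0]] 101.0
45 60 93 [427. 306.  52.] [[417.0, 284.0], [449.0, 319.0]] 110.0
60 70 201 [437. 301.  64.] [[418.0, 273.0], [459.0, 318.0]] 137.0
70 80 56 [437. 300.  75.] [[421.0, 291.0], [457.0, 306.0]] 67.0
80 90 67 [434. 296.  84.] [[421.0, 286.0], [459.0, 304.0]] 67.0
90 110 51 [434. 296. 104.] [[428.0, 281.0], [442.0, 312.0]] 104.0
110 130 101 [435. 299. 120.] [[428.0, 279.0], [445.0, 313.0]] 123.0
130 150 114 [434. 299. 140.] [[427.0, 277.0], [444.0, 313.0]] 114.0
190 60 [442. 312. 128.] [169 164 160]
230 60 [431. 310. 135.] [144 139 136]
230 120 [433. 309. 117.] [167 160 157]
230 160 [433. 310. 108.] [147 142 139]
275 100 [430. 304. 122.] [121 117 115]
275 160 [430. 305. 106.] [122 119 117]
290 180 [429. 300.  96.] [87 84 83]
310 60 [438. 289. 112.] [62 61 60]
340 60 [433. 285. 113.] [102  98  97]
355 60 [433. 283. 111.] [115 111 108]
230 200 [445. 302.  80.] [60 57 58]
300 230 [430. 298.  80.] [57 56 56]
350 200 [428. 288.  84.] [58 55 55]
```

Run:
```python
from h import *
for tag,z in(("b",116.2),("c",83)):
    p,d,W=cloud(tag,"scene")
    m=(np.abs(W[...,0]-440)<14)&(np.abs(W[...,1]-295)<40)&(W[...,2]>88)&(W[...,2]<220)
    m&=p.mean(-1)>90
    X=W[m];h,e=np.histogram(X[:,2]-z,bins=np.arange(-30,100,5));print(tag,list(zip(e[:-1].astype(int),h)))
b=load("b","scene")[0]
cv2.imwrite("pics/b2.png",cv2.resize(b[260:330,200:260,::-1],(600,700)[:2],interpolation=2)[:600])
```

```text
b [(np.int64(-30), np.int64(0)), (np.int64(-25), np.int64(0)), (np.int64(-20), np.int64(0)), (np.int64(-15), np.int64(0)), (np.int64(-10), np.int64(0)), (np.int64(-5), np.int64(0)), (np.int64(0), np.int64(0)), (np.int64(5), np.int64(0)), (np.int64(10), np.int64(7)), (np.int64(15), np.int64(10)), (np.int64(20), np.int64(18)), (np.int64(25), np.int64(19)), (np.int64(30), np.int64(20)), (np.int64(35), np.int64(21)), (np.int64(40), np.int64(24)), (np.int64(45), np.int64(17)), (np.int64(50), np.int64(20)), (np.int64(55), np.int64(23)), (np.int64(60), np.int64(18)), (np.int64(65), np.int64(19)), (np.int64(70), np.int64(18)), (np.int64(75), np.int64(12)), (np.int64(80), np.int64(14)), (np.int64(85), np.int64(14)), (np.int64(90), np.int64(7))]
c [(np.int64(-30), np.int64(0)), (np.int64(-25), np.int64(0)), (np.int64(-20), np.int64(0)), (np.int64(-15), np.int64(0)), (np.int64(-10), np.int64(0)), (np.int64(-5), np.int64(0)), (np.int64(0), np.int64(0)), (np.int64(5), np.int64(0)), (np.int64(10), np.int64(2)), (np.int64(15), np.int64(12)), (np.int64(20), np.int64(16)), (np.int64(25), np.int64(21)), (np.int64(30), np.int64(22)), (np.int64(35), np.int64(18)), (np.int64(40), np.int64(16)), (np.int64(45), np.int64(24)), (np.int64(50), np.int64(20)), (np.int64(55), np.int64(26)), (np.int64(60), np.int64(17)), (np.int64(65), np.int64(24)), (np.int64(70), np.int64(19)), (np.int64(75), np.int64(12)), (np.int64(80), np.int64(10)), (np.int64(85), np.int64(7)), (np.int64(90), np.int64(1))]
```

View pics/b2.png

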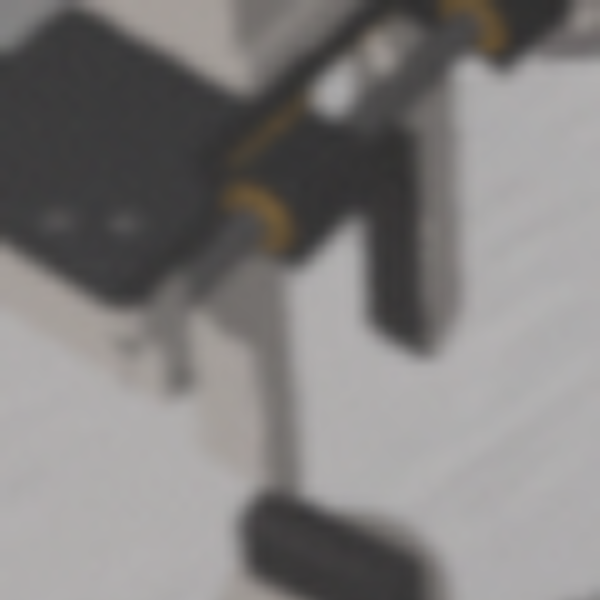

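Call:
jog_arm(deltas="0 0 0 0 40;0 0 0 0 40;0 0 0 0 40;0 0 8 0 40;0 0 16 0 40;0 0 22 0 40;0 0 25 0 40;0 0 25 0 30;0 0 25 0 20;0 0 25 0 8", squeeze=15)

```text
clock: 5.3
eef_pos: [440.1, 295.4, 58.3]
eef_rot: [-3.141, -0.0, 0.17]
wrist_force: [-0.9, 0.9, -0.1]
finger_gap: 13.8
```

Call:
jog_arm(deltas="0 0 0 0 8;0 0 0 0 8;0 0 0 0 8;0 0 0 0 8;0 0 0 0 8;0 0 -5 0 8;0 0 -10 0 8;0 0 -20 0 8;0 0 -20 0 8;0 0 -20 0 8")

```text
clock: 6.55
eef_pos: [440.0, 295.3, 78.0]
eef_rot: [3.142, -0.0, 0.17]
wrist_force: [-0.5, 0.3, -1.8]
finger_gap: 14.0
```

```bash
python3 - <<'E'
from h import *
shot("d")
b=load("d","scene")[0][270:350,190:270,::-1]
cv2.imwrite("pics/d1.png",cv2.resize(b,(600,600),interpolation=2))
E
python3 go.py 440 295.5 83 0.17
```

```text
st [439.9 295.3  77.8] rpy [3.141 0.    0.17 ] t 6.65 gap 13.9 F [-0.5 -0.3 -1.5]
delta 0.1 -0.2 -5.2 twist -0.0
```

View pics/d1.png

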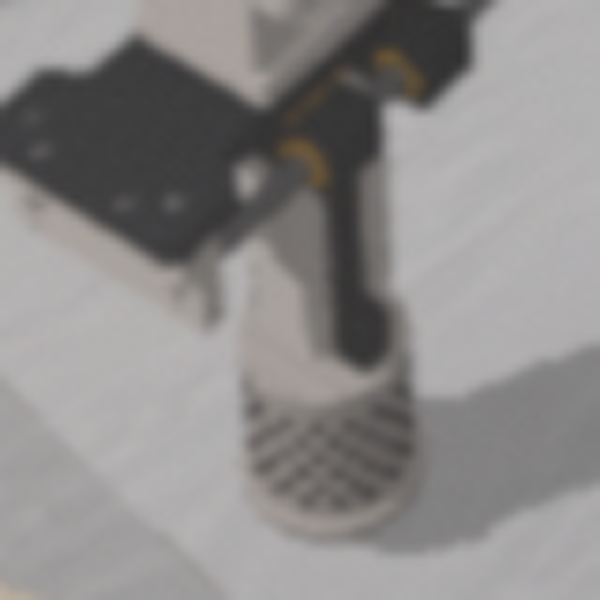

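```bash
python3 go.py 605.8 -40.2 243 1.02
```

```text
st [439.9 295.3  77.8] rpy [3.141 0.    0.17 ] t 6.65 gap 13.9 F [-0.5 -0.3 -1.5]
delta 106.8 358.7 -165.2 twist -0.85
```

Call:
jog_arm(deltas="0 0 -40 0 8;0 0 -90 0 8;10 30 -135 -0.1 8;25 80 -160 -0.22 8;40 130 -165 -0.34 8;55 182 -165 -0.46 8;70 235 -165 -0.6 8;85 285 -165 -0.72 8;98 330 -165 -0.82 8;106.8 358.7 -165 -0.85 8", squeeze=15)

```text
clock: 7.9
eef_pos: [606.4, -42.2, 242.4]
eef_rot: [-3.141, 0.0, 1.02]
wrist_force: [0.6, 0.4, -1.8]
finger_gap: 14.1
```

```bash
python3 go.py 605.8 -40.2 108 1.02;python3 - <<'E'
from h import *
shot("e")
b=load("e","scene")[0][100:270,170:340,::-1]
cv2.imwrite("pics/e1.png",cv2.resize(b,(600,600),interpolation=2))
E
```

```text
st [606.4 -42.2 242.4] rpy [-3.141  0.     1.02 ] t 7.9 gap 14.1 F [ 0.6  0.4 -1.8]
delta 1.4 -1.6 134.4 twist 0.0
```

View pics/e1.png

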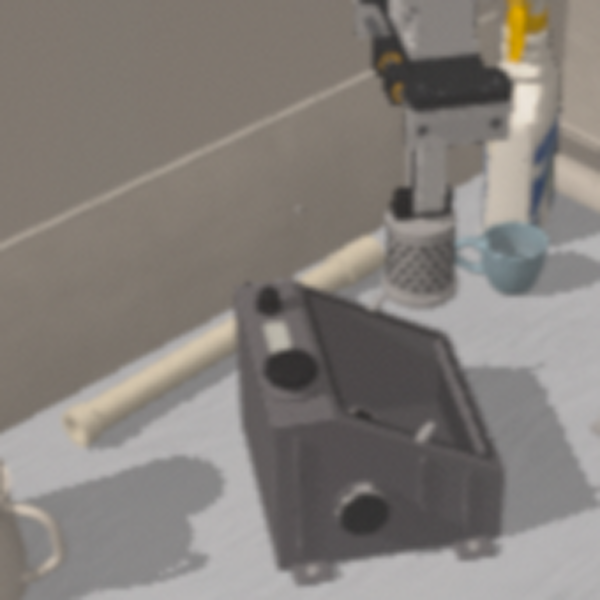

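Call:
jog_arm(deltas="0 0 40 0 8;0 0 80 0 8;0 0 110 0 8;0 0 125 0 8;0 0 134 0 8;0 0 134 0 8;-4 0 134 0 8;-8 0 134 0 8;-12 0 134 0 8;-12 0 134 0 8")

```text
clock: 9.25
eef_pos: [599.8, -50.5, 109.5]
eef_rot: [3.141, -0.001, 1.019]
wrist_force: [0.9, 0.8, -0.7]
finger_gap: 13.6
```

```bash
python3 go.py 605.8 -40.2 108 1.02;python3 - <<'E'
from h import *
shot("f")
b=load("f","scene")[0][130:250,220:340,::-1];a=load("f","top")[0][140:260,205:325,::-1]
cv2.imwrite("pics/f1.png",np.hstack([cv2.resize(x,(400,400),interpolation=2)for x in(a,b)]))
E
```

```text
st [599.8 -50.5 109.5] rpy [ 3.141e+00 -1.000e-03  1.019e+00] t 9.25 gap 13.6 F [ 0.9  0.8 -0.7]
delta 12.0 -0.3 1.5 twist -0.001
```

View pics/f1.png

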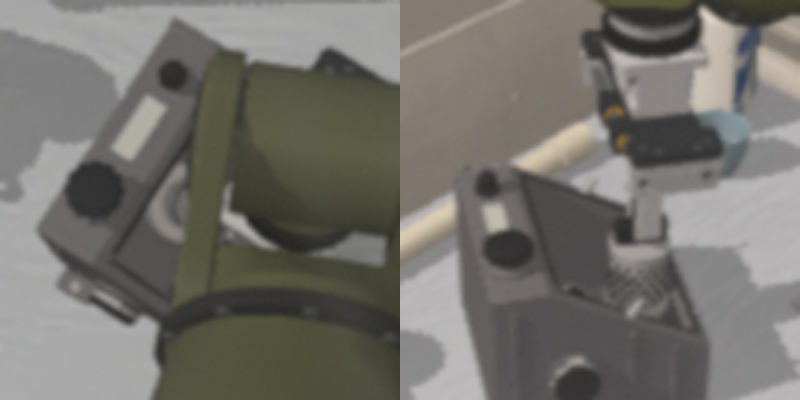

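Call:
jog_arm(deltas="-3 0 0 0 8;-6 0 0 0 8;-9 0 0 0 8;-12 0 0 0 8;-15 0 0 0 8;-18 0 0 0 8;-18 0 0 0 8;-18 0 0 0 8;-18 0 0 0 8;-18 0 0 0 8")

```text
clock: 10.6
eef_pos: [590.2, -65.7, 108.9]
eef_rot: [-3.141, 0.0, 1.02]
wrist_force: [1.3, 0.8, -1.5]
finger_gap: 13.5
```

```bash
python3 go.py 605.8 -40.2 108 1.02;python3 - <<'E'
from h import *
shot("g")
b=load("g","scene")[0][150:250,240:340,::-1]
cv2.imwrite("pics/g1.png",cv2.resize(b,(600,600),interpolation=2))
E
```

```text
st [590.2 -65.7 108.9] rpy [-3.141  0.     1.02 ] t 10.6 gap 13.5 F [ 1.3  0.8 -1.5]
delta 29.9 -0.0 0.9 twist -0.0
```

View pics/g1.png

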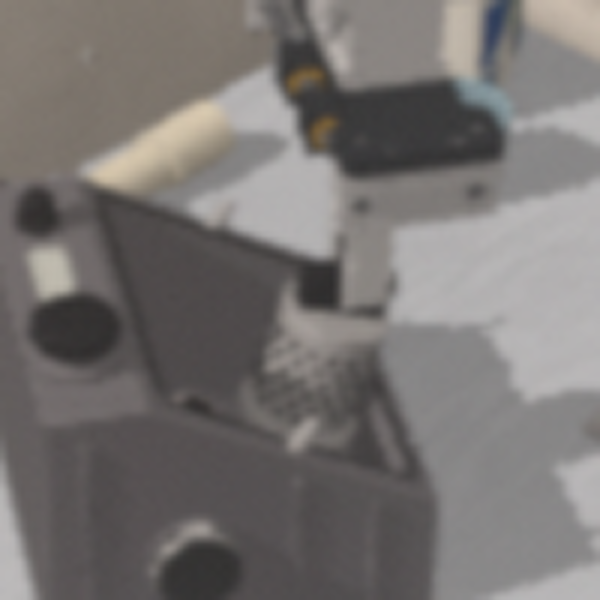

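Call:
jog_arm(deltas="-3 0 0 0 8;-6 0 0 0 8;-8 0 0 0 8;-8 0 0 0 8;-6 0 0 0 8;0 0 -5 0 8;5 0 -20 0 8;10 0 -35 0 8;20 0 -45 0 8;20 0 -45 0 8")

```text
clock: 11.95
eef_pos: [601.4, -48.0, 155.1]
eef_rot: [3.14, -0.001, 1.021]
wrist_force: [-0.1, 0.7, -1.9]
finger_gap: 13.7
```

```bash
python3 go.py 605.8 -40.2 108 1.02;python3 - <<'E'
from h import *
shot("i")
b=load("i","scene")[0][130:250,220:340,::-1]
cv2.imwrite("pics/i1.png",cv2.resize(b,(600,600),interpolation=2))
p,d,W=cloud("i","scene")
q=[615.2,-24.9,1.02];c,s=np.cos(q[2]),np.sin(q[2])
X=W-np.array([q[0],q[1],0]);L=np.stack([c*X[...,0]+s*X[...,1],-s*X[...,0]+c*X[...,1],X[...,2]],-1)
m=(np.abs(L[...,1])<35)&(L[...,0]>-75)&(L[...,0]<52)&(L[...,2]>90)&(L[...,2]<190)
P=L[m];
for z in range(90,190,8):
    k=P[(P[:,2]>=z)&(P[:,2]<z+8)]
    if len(k):print(z,len(k),np.round(np.percentile(k[:,0],[3,50,97])),np.round(np.percentile(k[:,1],[3,97])))
E
```

```text
st [601.4 -48.  155.1] rpy [ 3.140e+00 -1.000e-03  1.021e+00] t 11.95 gap 13.7 F [-0.1  0.7 -1.9]
delta 8.9 -0.3 47.1 twist 0.001
90 1 [-9. -9. -9.] [18. 18.]
98 9 [-17. -12.  12.] [ 7. 25.]
106 31 [-12.   3.  19.] [15. 28.]
114 67 [-15.  19.  33.] [-5. 25.]
122 55 [-15.  14.  29.] [-10.  26.]
130 53 [-21.   9.  24.] [-3. 25.]
138 49 [-23.   7.  20.] [-3. 26.]
146 57 [-25.   6.  17.] [-10.  25.]
154 69 [-34.  -8.  13.] [ 1. 25.]
162 79 [-31.  -7.  10.] [-5. 25.]
170 45 [-36.  -4.   7.] [-12.  19.]
178 47 [-33. -18.   1.] [-14.  22.]
186 24 [-34. -17.  -2.] [-10.  20.]
```

View pics/i1.png

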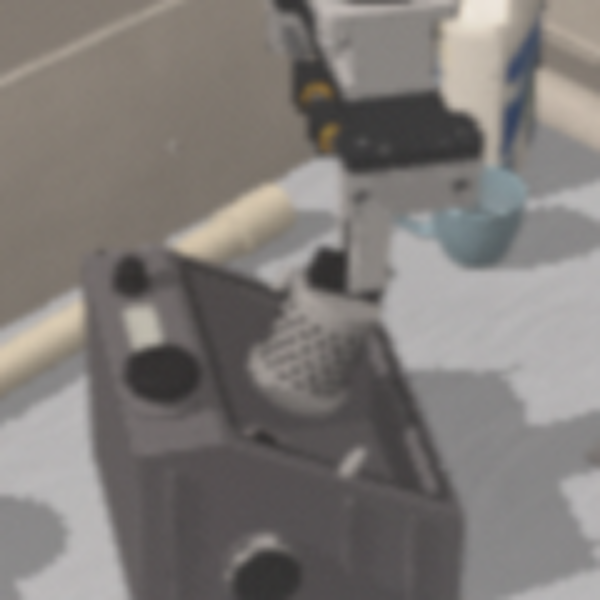

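Call:
jog_arm(deltas="4 0 12 0 8;8 0 24 0 8;12 0 34 0 8;12 0 34 0 8;13 0 37 0 8;15 0 40 0 8;16 0 43 0 8;18 0 46 0 8;18 0 46 0 8;18 0 46 0 8")

```text
clock: 13.3
eef_pos: [610.2, -33.3, 108.1]
eef_rot: [3.142, -0.0, 1.02]
wrist_force: [0.7, -0.0, -1.5]
finger_gap: 13.8
```

```bash
python3 go.py 605.8 -40.2 108 1.02;python3 - <<'E'
from h import *
shot("j")
b=load("j","scene")[0][150:250,220:320,::-1];a=load("j","top")[0][140:240,205:305,::-1]
cv2.imwrite("pics/j1.png",np.hstack([cv2.resize(x,(400,400),interpolation=2)for x in(a,b)]))
E
```

```text
st [610.2 -33.3 108.1] rpy [ 3.142 -0.     1.02 ] t 13.3 gap 13.8 F [ 0.7 -0.  -1.5]
delta -8.1 -0.1 0.1 twist -0.0
```

View pics/j1.png

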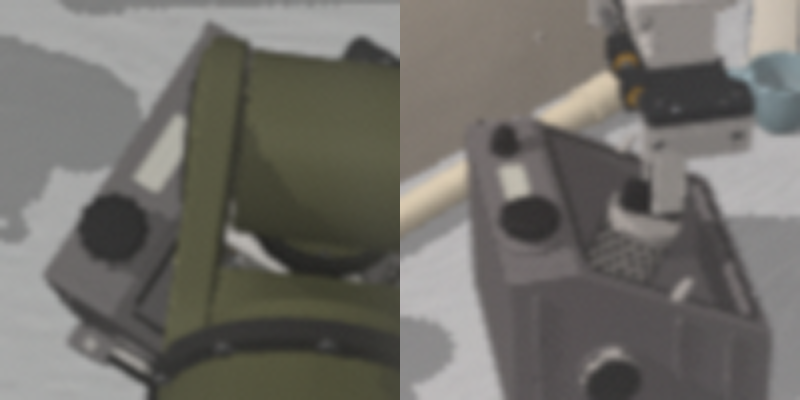

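Call:
jog_arm(deltas="2 0 4 0 8;4 0 8 0 8;6 0 11.5 0 8;8 0 15 0 8;10 0 18.5 0 8;12 0 22 0 8;14 0 26 0 8;16 0 30 0 8;17.5 0 33 0 8;17.5 0 33 0 8")

```text
clock: 14.65
eef_pos: [619.0, -19.5, 75.4]
eef_rot: [3.141, 0.002, 1.02]
wrist_force: [-3.4, -5.4, 5.9]
finger_gap: 13.8
```

```bash
python3 go.py 619.4 -18.1 74.3 1.02;python3 - <<'E'
from h import *
shot("k")
b=load("k","scene")[0][150:250,220:320,::-1]
cv2.imwrite("pics/k1.png",np.hstack([cv2.resize(x,(600,600),interpolation=2)for x in(b,)]))
E
```

```text
st [619.  -19.5  75.4] rpy [3.141e+00 2.000e-03 1.020e+00] t 14.65 gap 13.8 F [-3.4 -5.4  5.9]
delta 1.3 -0.4 1.1 twist -0.0
```

View pics/k1.png

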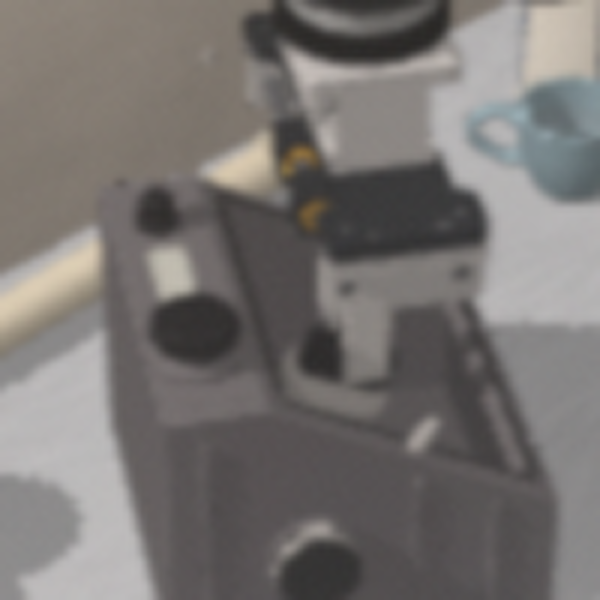

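Call:
jog_arm(deltas="0.5 0 1 0 8;1 0 2 0 8;1 0 3 0 8;1.5 0 4 0 8;1.5 0 4 0 8;1.5 0 4 0 8;1.5 0 4 0 8;1.5 0 4 0 8;1.5 0 4 0 8;1.5 0 4 0 8")

```text
clock: 16.0
eef_pos: [619.7, -18.5, 71.8]
eef_rot: [3.141, 0.002, 1.019]
wrist_force: [-7.7, -8.1, 10.2]
finger_gap: 13.9
```

```bash
python3 go.py 619.4 -18.1 74.3 1.02
```

```text
st [619.7 -18.5  71.8] rpy [3.141e+00 2.000e-03 1.019e+00] t 16.0 gap 13.9 F [-7.7 -8.1 10.2]
delta 0.2 -0.5 -2.5 twist -0.001
```

Call:
jog_arm(deltas="0 0 -2 0 30;0 0 -2 0 30;0 0 -2 0 30;0 0 -15 0 30;0 0 -40 0 30;-30 30 -70 0 30;-80 70 -90 0 30;-130 90 -90 0 30;-150 90 -90 0 20;-150 90 -90 0 0")

```text
clock: 17.25
eef_pos: [617.8, -192.5, 161.5]
eef_rot: [3.141, -0.0, 1.018]
wrist_force: [-0.1, -0.1, 1.1]
finger_gap: 13.4
```

```bash
cat > tank.py <<'E'
from h import *
q=[615.2,-24.9,1.02];c,s=np.cos(q[2]),np.sin(q[2])
def tank(W):
    X=W-np.array([q[0],q[1],0]);return np.stack([c*X[...,0]+s*X[...,1],-s*X[...,0]+c*X[...,1],X[...,2]],-1)
def seat(W):
    L=tank(W);n=np.array([-.5,0,np.sqrt(.75)]);x=np.array([np.sqrt(.75),0,.5]);D=L-[0,0,108]
    return np.stack([D@x,D[...,1],D@n],-1)
def towl(P):
    P=np.asarray(P,float);return np.stack([q[0]+c*P[...,0]-s*P[...,1],q[1]+s*P[...,0]+c*P[...,1],P[...,2]],-1)
def sunseat(S):
    S=np.asarray(S,float);n=np.array([-.5,0,np.sqrt(.75)]);x=np.array([np.sqrt(.75),0,.5])
    return towl(np.array([0,0,108.])+S[...,:1]*x+S[...,1:2]*[0,1,0]+S[...,2:]*n)
E
python3 go.py 619.4 -18.1 74.3 1.02;python3 - <<'E'
from tank import *
shot("l")
a=load("l","top")[0][140:240,205:305,::-1];b=load("l","scene")[0][150:250,220:320,::-1]
cv2.imwrite("pics/l1.png",np.hstack([cv2.resize(x,(400,400),interpolation=2)for x in(a,b)]))
for n in("top","scene"):
    p,d,W=cloud("l",n);S=seat(W)
    m=(np.abs(S[...,0])<45)&(np.abs(S[...,1])<45)&(S[...,2]>-60)&(S[...,2]<30)
    P=S[m];h,e=np.histogram(P[:,2],np.arange(-60,30,4));print(n,list(zip(e[:-1].tolist(),h.tolist())))
    for lo,hi in((-14,-2),(-36,-24)):
        k=P[(P[:,2]>lo)&(P[:,2]<hi)]
        if len(k):print(lo,np.round(k.mean(0),1),np.round(np.percentile(k,[4,96],axis=0)).tolist())
E
```

```text
st [ 617.8 -192.5  161.5] rpy [ 3.141 -0.     1.018] t 17.25 gap 13.4 F [-0.1 -0.1  1.1]
delta 149.3 -90.1 87.2 twist -0.002
top [(-60, 13), (-56, 19), (-52, 14), (-48, 13), (-44, 16), (-40, 14), (-36, 18), (-32, 171), (-28, 24), (-24, 9), (-20, 5), (-16, 13), (-12, 51), (-8, 44), (-4, 1), (0, 0), (4, 0), (8, 0), (12, 0), (16, 0), (20, 0), (24, 0)]
-14 [-0.1  1.3 -8.7] [[-20.0, -6.0, -12.0], [18.0, 7.0, -6.0]]
-36 [  1.4   2.3 -29.6] [[-21.0, -21.0, -34.0], [21.0, 23.0, -27.0]]
scene [(-60, 0), (-56, 0), (-52, 0), (-48, 0), (-44, 3), (-40, 9), (-36, 13), (-32, 69), (-28, 19), (-24, 20), (-20, 14), (-16, 25), (-12, 26), (-8, 24), (-4, 0), (0, 0), (4, 0), (8, 0), (12, 0), (16, 0), (20, 0), (24, 0)]
-14 [ 1.8  3.4 -9.5] [[-20.0, -3.0, -13.0], [22.0, 10.0, -6.0]]
-36 [  3.6   9.3 -29.5] [[-20.0, -5.0, -34.0], [21.0, 23.0, -25.0]]
```

View pics/l1.png

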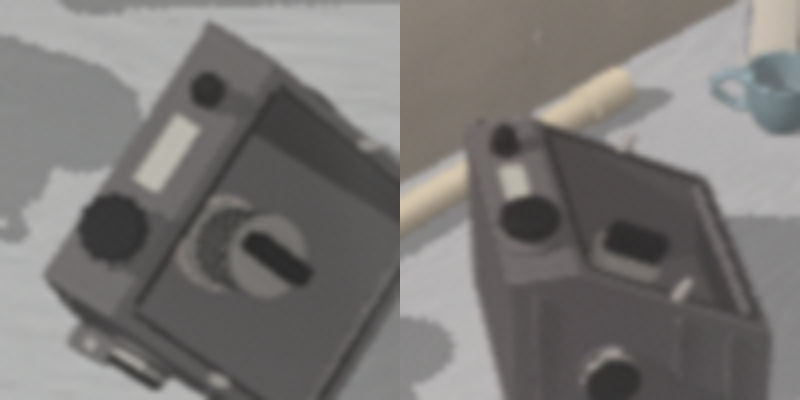

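```bash
python3 go.py 616.4 -21 97 1.02
```

```text
st [ 618.5 -190.7  161.4] rpy [ 3.141 -0.     1.021] t 17.35 gap 5.2 F [ 0.7 -0.   0.1]
delta 143.6 -90.5 64.4 twist 0.001
```

Call:
jog_arm(deltas="40 -25 0 0 0;80 -50 0 0 0;120 -75 0 0 0;143 -90 10 0 0;143 -90 40 0 0;143 -90 60 0 0;143 -90 64 0 0;143 -90 66 0 0;143 -90 68 0 0;143 -90 69 0 0")

```text
clock: 18.6
eef_pos: [616.7, -23.1, 92.7]
eef_rot: [3.141, -0.001, 1.02]
wrist_force: [-0.3, 0.2, 2.8]
finger_gap: 0.1
```

```bash
python3 go.py 616.4 -21 97 1.02
```

```text
st [616.7 -23.1  92.7] rpy [ 3.141e+00 -1.000e-03  1.020e+00] t 18.6 gap 0.1 F [-0.3  0.2  2.8]
delta 1.6 -1.4 -4.3 twist -0.0
```

Call:
jog_arm(deltas="0 0 1 0 0;0 0 2 0 0;0 0 3 0 0;0 0 3 0 0;0 0 3 0 0;0 0 3 0 0;0 0 3 0 0;0 0 3 0 0;0 0 3 0 0;0 0 3 0 0")

```text
clock: 19.85
eef_pos: [617.5, -23.3, 91.9]
eef_rot: [3.138, -0.002, 1.02]
wrist_force: [-4.8, -0.2, 19.8]
finger_gap: 0.3
```

```bash
python3 go.py 473.5 -281.5 120 1.612
```

```text
st [617.5 -23.3  91.9] rpy [ 3.138e+00 -2.000e-03  1.020e+00] t 19.85 gap 0.3 F [-4.8 -0.2 19.8]
delta -295.3 12.6 -28.1 twist -0.592
```

Call:
jog_arm(deltas="0 0 -30 0 0;0 0 -80 0 0;-40 2 -95 -0.08 0;-90 4 -95 -0.2 20;-150 6 -95 -0.34 40;-205 9 -80 -0.48 40;-255 11 -50 -0.59 40;-295.3 12.6 -10 -0.592 40;-295.3 12.6 20 -0.592 40;-295.3 12.6 30 -0.592 40", squeeze=20)

```text
clock: 21.1
eef_pos: [471.8, -281.2, 57.8]
eef_rot: [-3.14, -0.001, 1.611]
wrist_force: [0.8, -0.3, 0.6]
finger_gap: 40.2
```

```bash
python3 go.py 473.5 -281.5 8.5 1.612;python3 - <<'E'
from tank import *
shot("m")
b=load("m","scene")[0][150:260,300:430,::-1];a=load("m","top")[0][220:320,320:430,::-1]
cv2.imwrite("pics/m1.png",np.hstack([cv2.resize(x,(400,400),interpolation=2)for x in(a,b)]))
for n in("top",):
    p,d,W=cloud("m",n);S=seat(W)
    m=(np.abs(S[...,0])<45)&(np.abs(S[...,1])<45)&(S[...,2]>-14)&(S[...,2]<0)
    k=S[m];print(np.round(k.mean(0),1))
E
```

```text
st [ 471.8 -281.2   57.8] rpy [-3.140e+00 -1.000e-03  1.611e+00] t 21.1 gap 40.2 F [ 0.8 -0.3  0.6]
delta -0.4 1.7 49.3 twist -0.001
[ 0.2  1.2 -8.2]
```

View pics/m1.png

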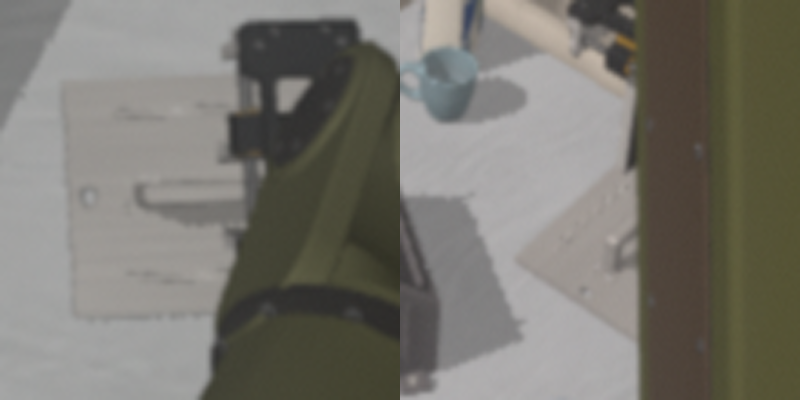

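Call:
jog_arm(deltas="0 1 15 0 40;0 1 30 0 40;0 1 42 0 40;0 1 48.5 0 40;0 1 48.5 0 40;0 1 48.5 0 30;0 1 48.5 0 20;0 1 48.5 0 8;0 1 48.5 0 8;0 1 48.5 0 8", squeeze=30)

```text
clock: 22.45
eef_pos: [473.8, -281.4, 10.8]
eef_rot: [3.141, 0.0, 1.612]
wrist_force: [0.2, -0.0, 3.4]
finger_gap: 13.9
```

Call:
jog_arm(deltas="0 0 0 0 8;0 0 0 0 8;0 0 -3 0 8;0 0 -8 0 8;0 0 -20 0 8;0 0 -20 0 8;0 0 -20 0 8;0 0 -20 0 8;0 0 -20 0 8;0 0 -20 0 8")

```text
clock: 23.7
eef_pos: [473.5, -281.2, 30.4]
eef_rot: [-3.141, -0.0, 1.612]
wrist_force: [-0.1, -1.2, -4.4]
finger_gap: 13.7
```

```bash
python3 go.py 582.2 -78.6 130 2.591;python3 - <<'E'
from tank import *
shot("n")
a=load("n","top")[0][210:320,310:430,::-1]
cv2.imwrite("pics/n1.png",np.hstack([cv2.resize(x,(600,550),interpolation=2)for x in(a,)]))
p,d,W=cloud("n","top")
m=(np.abs(W[...,0]-473)<110)&(np.abs(W[...,1]+281)<120)&(W[...,2]>12)&(W[...,2]<35)&(p.mean(-1)>80)
X=W[m];A=np.c_[X[:,:2],np.ones(len(X))];print(len(X),np.linalg.lstsq(A,X[:,2],rcond=None)[0],X.mean(0))
E
```

```text
st [ 473.5 -281.2   30.4] rpy [-3.141 -0.     1.612] t 23.7 gap 13.7 F [-0.1 -1.2 -4.4]
delta 198.0 116.9 -99.6 twist -0.979
2303 [-1.91519619e-03 -2.75907257e-03  2.53273453e+01] [ 474.54723128 -236.11288514   25.06994686]
```

View pics/n1.png

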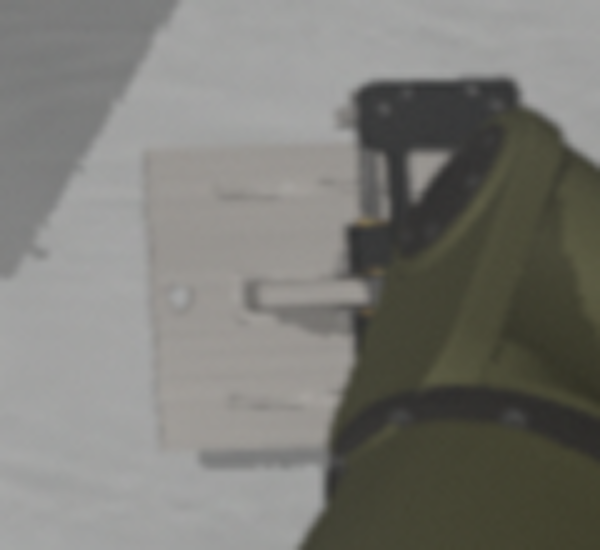

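Call:
jog_arm(deltas="0 0 -40 0 8;0 0 -90 0 8;15 9 -125 -0.1 8;45 27 -134 -0.22 8;75 44 -134 -0.36 8;105 62 -134 -0.5 8;135 80 -134 -0.65 8;165 98 -134 -0.8 8;185 110 -134 -0.92 8;198 117 -134 -0.979 8")

```text
clock: 25.05
eef_pos: [582.6, -77.7, 164.4]
eef_rot: [-3.141, -0.0, 2.594]
wrist_force: [-0.4, -0.5, -4.0]
finger_gap: 13.8
```

```bash
python3 go.py 582.2 -78.6 133 2.591;python3 - <<'E'
from tank import *
shot("o")
a=load("o","top")[0][130:300,200:370,::-1];b=load("o","scene")[0][130:270,220:360,::-1]
cv2.imwrite("pics/o1.png",np.hstack([cv2.resize(x,(400,400),interpolation=2)for x in(a,b)]))
E
```

```text
st [582.6 -77.7 164.4] rpy [-3.141 -0.     2.594] t 25.05 gap 13.8 F [-0.4 -0.5 -4. ]
delta -0.1 -1.0 31.4 twist 0.003
```

View pics/o1.png

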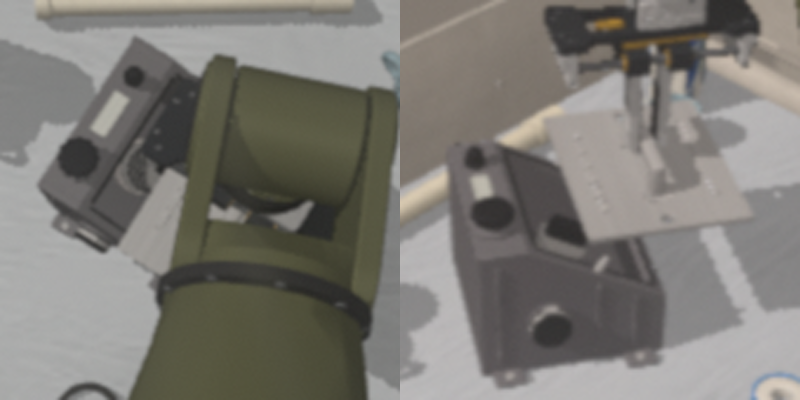

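Call:
jog_arm(deltas="0 -0.5 15 0 8;0 -0.5 26 0 8;0 -0.5 30 0 8;0 -1 33 0 8;0 -2.5 36 0 8;0 -3.5 38.5 0 8;0 -5 41 0 8;0 -5 41 0 8;0 -5 41 0 8;0 -5 41 0 8", squeeze=20)

```text
clock: 26.4
eef_pos: [579.9, -82.8, 123.7]
eef_rot: [3.141, 0.0, 2.591]
wrist_force: [0.5, -0.7, 3.2]
finger_gap: 15.0
```

```bash
python3 go.py 582.2 -78.6 133 2.591;python3 - <<'E'
from tank import *
shot("p")
b=load("p","scene")[0][130:270,220:360,::-1]
cv2.imwrite("pics/p1.png",np.hstack([cv2.resize(x,(600,600),interpolation=2)for x in(b,)]))
E
```

```text
st [579.9 -82.8 123.7] rpy [3.141 0.    2.591] t 26.4 gap 15.0 F [ 0.5 -0.7  3.2]
delta 0.2 4.8 -9.3 twist -0.0
```

View pics/p1.png

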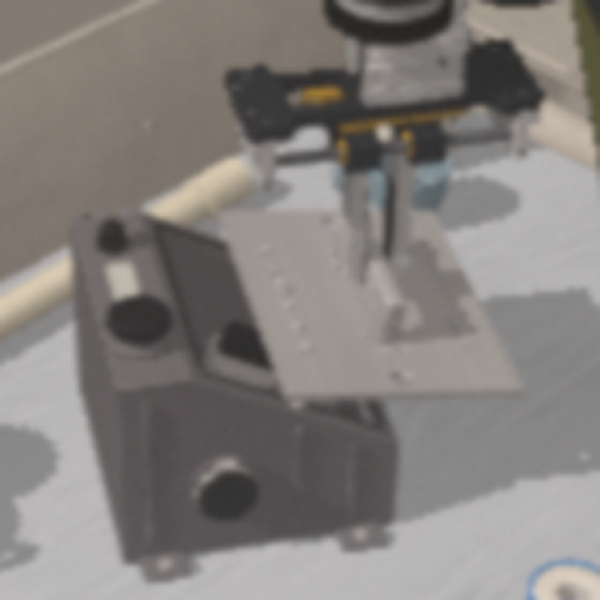

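Call:
jog_arm(deltas="0 -1 3 0 8;0 -1.5 6 0 8;0 -2 9 0 8;0 -2.5 12 0 8;0 -3 15 0 8;0 -3.5 18 0 8;0 -3.7 21 0 8;0 -3.8 24 0 8;0 -3.8 24 0 8;0 -3.8 24 0 8")

```text
clock: 27.75
eef_pos: [577.5, -86.2, 99.2]
eef_rot: [-3.141, -0.001, 2.591]
wrist_force: [-1.0, -5.1, -0.1]
finger_gap: 17.4
```

```bash
python3 go.py 582.2 -78.6 133 2.591;cat > cov.py <<'E'
import sys
from tank import *
tag=sys.argv[1]
shot(tag)
b=load(tag,"scene")[0][130:270,220:360,::-1];a=load(tag,"top")[0][130:270,200:340,::-1]
cv2.imwrite(f"pics/{tag}1.png",np.hstack([cv2.resize(x,(400,400),interpolation=2)for x in(a,b)]))
p,d,W=cloud(tag,"scene")
L=tank(W);S=seat(W)
lo,hi=float(sys.argv[2]),float(sys.argv[3])
m=(L[...,0]>-160)&(L[...,0]<75)&(np.abs(L[...,1])<110)&(S[...,2]>lo)&(S[...,2]<hi)&(p.mean(-1)>100)&(p.max(-1)-p.min(-1)<25)
P=S[m]
for it in range(4):
    A=np.c_[P[:,:2],np.ones(len(P))];k=np.linalg.lstsq(A,P[:,2],rcond=None)[0];r=P[:,2]-A@k;P=P[np.abs(r)<4]
print(len(P),"plane seat-frame slope x,y, z0 (top face)",np.round(k,4),"extent",np.round(np.percentile(P,[1,99],axis=0),1).tolist())
print("tilt deg from seat about y",np.degrees(np.arctan(k[0])))
E
python3 cov.py q -5 60
```

```text
st [577.5 -86.2  99.2] rpy [-3.141e+00 -1.000e-03  2.591e+00] t 27.75 gap 17.4 F [-1.  -5.1 -0.1]
delta 0.0 9.0 -33.8 twist -0.0
1029 plane seat-frame slope x,y, z0 (top face) [-3.90000e-02 -3.00000e-03  2.22993e+01] extent [[-90.7, -91.1, 18.6], [21.1, 96.3, 27.0]]
tilt deg from seat about y -2.233010384634533
```

View pics/q1.png

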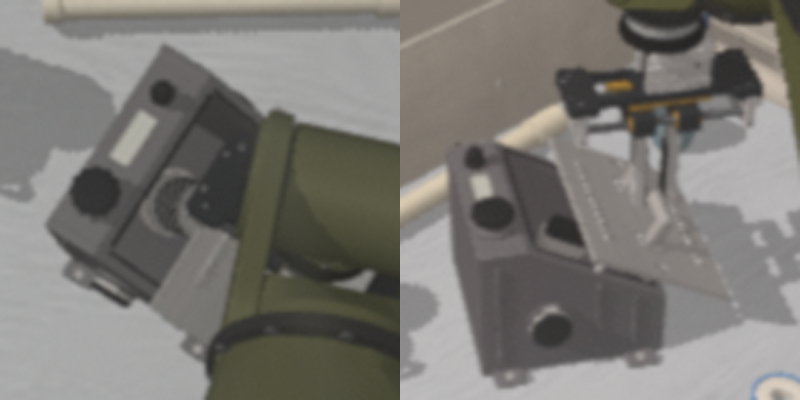

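Call:
jog_arm(deltas="0 0 0 0 8;0 0 2 0 8;0 0 3 0 8;0 0 3 0 8;0 0 2 0 8;0 -1 -1 0 8;0 -2 -4 0 8;0 -4 -7 0 8;0 -4 -7 0 8;0 -4 -7 0 8", squeeze=30)

```text
clock: 29.1
eef_pos: [575.5, -89.5, 106.4]
eef_rot: [-3.142, -0.0, 2.591]
wrist_force: [-0.9, 1.4, -3.1]
finger_gap: 16.4
```

```bash
python3 go.py 582.2 -78.6 133 2.591;python3 cov.py r -5 60
```

```text
st [575.5 -89.5 106.4] rpy [-3.142 -0.     2.591] t 29.1 gap 16.4 F [-0.9  1.4 -3.1]
delta 0.0 12.7 -26.6 twist -0.0
1130 plane seat-frame slope x,y, z0 (top face) [-7.27000e-02 -5.10000e-03  2.81526e+01] extent [[-120.0, -93.0, 24.1], [19.4, 96.8, 37.6]]
tilt deg from seat about y -4.1571552567719
```

View pics/r1.png

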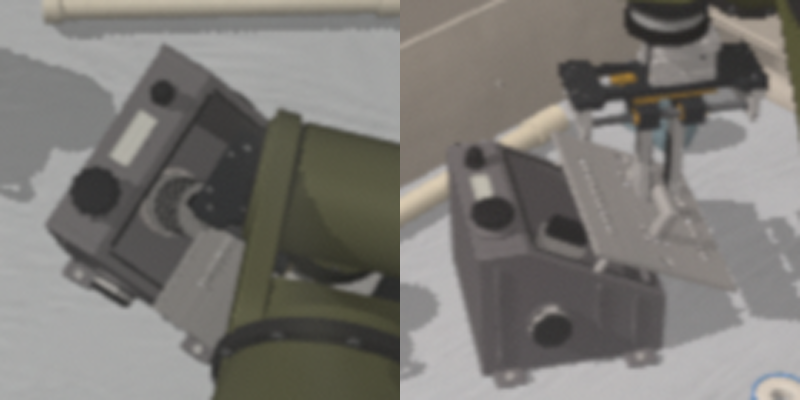

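Run:
```python
from tank import *
b=load("r","scene")[0][170:240,270:345,::-1]
cv2.imwrite("pics/r2.png",cv2.resize(b,None,fx=8,fy=8,interpolation=2))
```

```text
(no output)
```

View pics/r2.png

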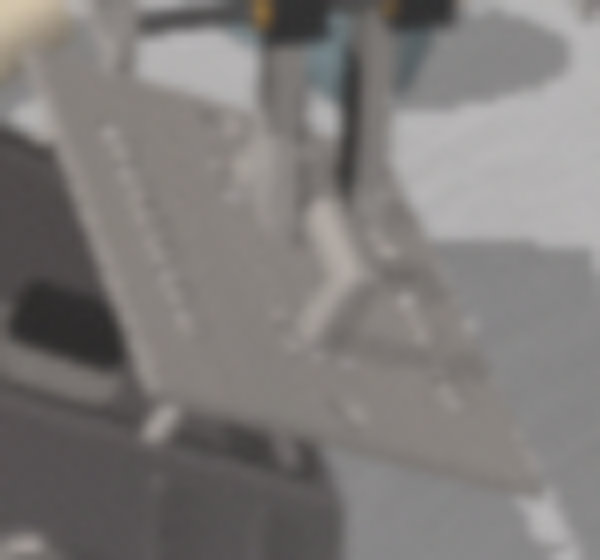

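```bash
cat > pf.py <<'E'
from tank import *
from scipy.optimize import least_squares
def plate(v,tilt,P):
    # v: seat-frame center x,y,z of underside, yaw
    P=np.asarray(P,float);cy,sy=np.cos(v[3]),np.sin(v[3])
    A=np.stack([cy*P[:,0]-sy*P[:,1],sy*P[:,0]+cy*P[:,1],P[:,2]],-1)
    t=np.radians(tilt) # slope in seat frame about y: z += x*tan(t)
    B=np.stack([A[:,0]*np.cos(t)-A[:,2]*np.sin(t),A[:,1],A[:,0]*np.sin(t)+A[:,2]*np.cos(t)],-1)
    return sunseat(B+v[:3])
def pfit(tilt,z0top,obs,v0=(-50,0,25,0)):
    UV=np.array([o[0] for o in obs]);P=[o[1] for o in obs]
    def r(v):
        e=(proj("scene",plate(v,tilt,P))-UV).ravel()
        # depth plane constraint: top face height at seat origin
        t=np.radians(tilt);zt=v[2]+5/np.cos(t)-v[0]*np.tan(t)-z0top
        return np.r_[e,zt*0.7,v[3]/0.01]
    s=least_squares(r,v0,loss='soft_l1');print("center seat",np.round(s.x,3));print(np.round(r(s.x),1));return s.x
E
python3 - <<'E'
from pf import *
g=lambda x,y:(270+x/8-.45,170+y/8-.45)
pfit(-4.16,28.15,[(g(155,393),(75,95,3)),(g(538,487),(-75,95,3)),(g(35,65),(75,-95,5)),(g(355,410),(0,81,5))])
print((proj("scene",sunseat([[0,81,17],[0,81,0.]]))+.45-[270,170])*8)
s=manip.read_state();print(tank(s["eef_pos"]))
E
```

```text
center seat [-5.9211e+01 -2.5220e+00  2.7202e+01 -2.0000e-03]
[ 0.3  0.1  1.5  0.4 -0.5 -2.3 -0.7  0.1 -0.2 -0.2]
[[178.0984223  402.53016147]
 [151.13108152 441.13748962]]
[-7.57424710e+01 -9.34526025e-03  1.06403016e+02]
```

Run:
```python
from pf import *
g=lambda x,y:(270+x/8-.45,170+y/8-.45)
v=pfit(-4.16,28.15,[(g(155,393),(75,95,3)),(g(538,487),(-75,95,3)),(g(355,410),(0,81,5))])
v=pfit(-4.16,28.15,[(g(355,410),(0,81,5))])
v=np.array([-58,0,27.3,0]);P=[(75,95,5),(75,95,0),(-75,95,5),(-75,95,0),(75,-95,5),(-75,-95,5),(0,81,5),(0,50,39),(0,-50,39)]
uv=(proj("scene",plate(v,-4.16,P))+.45-[270,170])*8;print(np.round(uv))
im=cv2.imread("pics/r2.png")
for x,y in uv: cv2.drawMarker(im,(int(x),int(y)),(0,0,255),0,12,1)
cv2.imwrite("pics/r3.png",im)
```

```text
center seat [-5.8114e+01 -2.9940e+00  2.7298e+01  1.0000e-03]
[-0.  -0.1  1.1  0.1 -1.  -0.1 -0.   0.1]
center seat [-61.336  -3.54   27.598  -0.   ]
[-0.  0.  0. -0.]
[[160. 394.]
 [153. 405.]
 [553. 489.]
 [545. 500.]
 [ 30.  50.]
 [389. 152.]
 [349. 415.]
 [372. 277.]
 [291. 100.]]
```

View pics/r3.png

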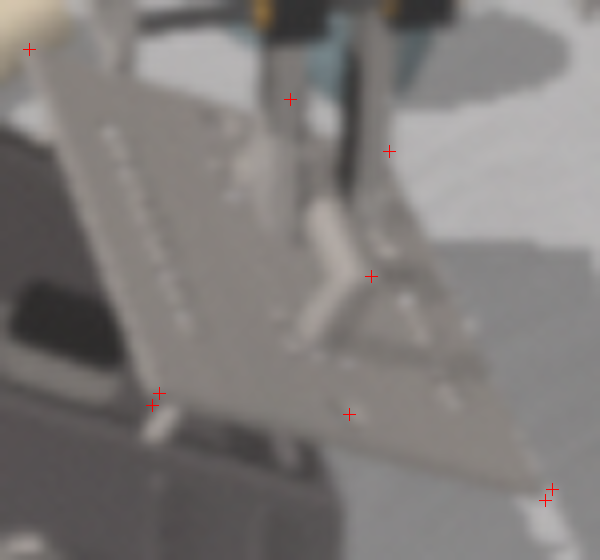

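Call:
jog_arm(deltas="0 6 -5 0 8;0 14 -9 0 8;0.5 22 -14 0 8;1 30 -18.5 0 8;1.5 38 -23 0 8;2 45 -26.5 0 8;2 50.5 -29.5 0 8;2 50.5 -29.5 0 8;2 50.5 -29.5 0 8;2 50.5 -29.5 0 8")

```text
clock: 30.45
eef_pos: [600.2, -45.6, 135.9]
eef_rot: [-3.141, -0.0, 2.591]
wrist_force: [0.5, 0.5, -4.4]
finger_gap: 17.1
```

```bash
python3 go.py 582.2 -78.6 133 2.591;python3 cov.py s 5 60
python3 - <<'E'
from tank import *
b=load("s","scene")[0][150:230,235:320,::-1]
cv2.imwrite("pics/s2.png",cv2.resize(b,None,fx=7,fy=7,interpolation=2))
E
```

```text
st [600.2 -45.6 135.9] rpy [-3.141 -0.     2.591] t 30.45 gap 17.1 F [ 0.5  0.5 -4.4]
delta -1.9 -37.5 2.9 twist -0.0
1626 plane seat-frame slope x,y, z0 (top face) [-5.57000e-02 -3.10000e-03  3.26248e+01] extent [[-71.0, -89.4, 25.9], [78.2, 98.7, 37.8]]
tilt deg from seat about y -3.1891250405953855
```

View pics/s2.png

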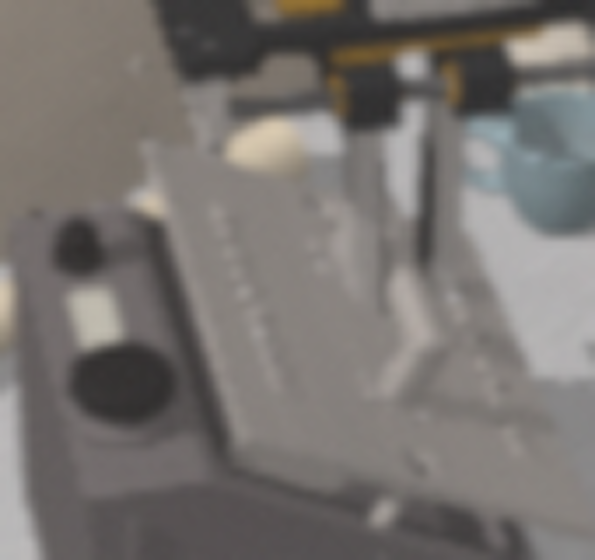

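View pics/s1.png

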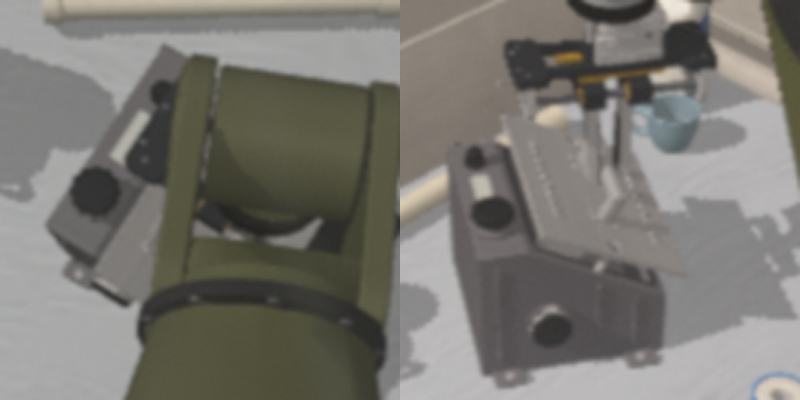

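Run:
```python
from pf import *
g=lambda x,y:(235+x/7-.45,150+y/7-.45)
inv=lambda uv:(uv+.45-[235,150])*7
print("pin tip/base",np.round(inv(proj("scene",sunseat([[0,81,17],[0,81,0.]])))))
v=pfit(-3.19,32.62,[(g(237,448),(75,95,5)),(g(418,460),(0,81,5)),(g(150,147),(75,-95,5))],v0=(0,0,27,0))
v=pfit(-3.19,32.62,[(g(418,460),(0,81,5))],v0=(0,0,27,0))
v=np.array([0,0,27.6,0]);P=[(75,95,5),(75,95,0),(-75,95,5),(75,-95,5),(0,81,5),(0,81,0),(0,50,39),(0,50,25)]
for dv in ([0,0,0,0],[3,0,0,0],[0,3,0,0]):
    print(dv,np.round(inv(proj("scene",plate(v+dv,-3.19,P)))).astype(int).tolist())
uv=inv(proj("scene",plate(v,-3.19,P)))
im=cv2.imread("pics/s2.png")
for x,y in uv: cv2.drawMarker(im,(int(x),int(y)),(0,0,255),0,12,1)
cv2.imwrite("pics/s3.png",im)
# rim depth calibration on image a
p,d,W=cloud("a","scene");S=seat(W);m=(np.abs(S[...,2])<3)&(np.abs(S[...,0])<85)&(np.abs(S[...,1])<110)
print(np.round(np.percentile(S[m],[1,99],axis=0),1))
```

```text
pin tip/base [[401. 492.]
 [377. 526.]]
center seat [ 3.2140e+00  6.1030e+00  2.7317e+01 -4.0000e-03]
[ 0.9 -0.4 -0.   1.3 -0.9 -0.8 -0.1 -0.4]
center seat [ 1.837  0.3   27.51   0.   ]
[-0. -0.  0.  0.]
[0, 0, 0, 0] [[249, 437], [243, 448], [605, 530], [148, 135], [422, 461], [416, 471], [444, 338], [427, 367]]
[3, 0, 0, 0] [[242, 435], [236, 446], [598, 528], [141, 133], [415, 458], [409, 469], [438, 335], [420, 365]]
[0, 3, 0, 0] [[251, 443], [245, 453], [607, 536], [149, 139], [424, 466], [418, 476], [447, 343], [429, 372]]
[[-74.2 -85.9  -2.9]
 [ 82.3  88.4   2.7]]
```

View pics/s3.png

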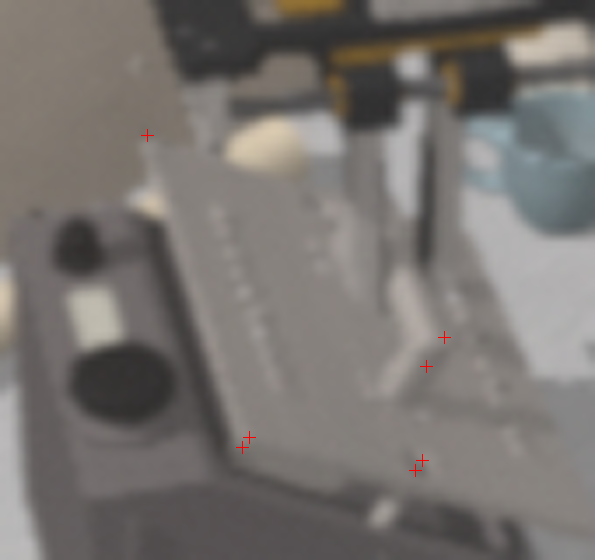

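Call:
jog_arm(deltas="0 -1.7 1 0 8;0 -1 2 0 8;0 0.3 4.5 0 8;0 1.5 6.5 0 8;0 2.7 8.6 0 8;0 3.5 10 0 8;0 4.3 11.5 0 8;0 5.3 13 0 8;0 5.3 13 0 8;0 5.3 13 0 8")

```text
clock: 31.8
eef_pos: [603.2, -41.0, 123.1]
eef_rot: [3.142, 0.0, 2.591]
wrist_force: [-0.2, -0.4, -4.0]
finger_gap: 16.3
```

```bash
python3 go.py 582.2 -78.6 133 2.591;python3 cov.py t 5 60
python3 - <<'E'
from tank import *
b=load("t","scene")[0][160:240,235:320,::-1]
cv2.imwrite("pics/t2.png",cv2.resize(b,None,fx=7,fy=7,interpolation=2))
E
```

```text
st [603.2 -41.  123.1] rpy [3.142 0.    2.591] t 31.8 gap 16.3 F [-0.2 -0.4 -4. ]
delta -1.8 -43.1 -9.9 twist -0.0
1128 plane seat-frame slope x,y, z0 (top face) [-5.72000e-02 -4.90000e-03  1.94299e+01] extent [[-70.3, -87.5, 13.9], [76.1, 98.3, 24.3]]
tilt deg from seat about y -3.274719602907261
```

View pics/t2.png

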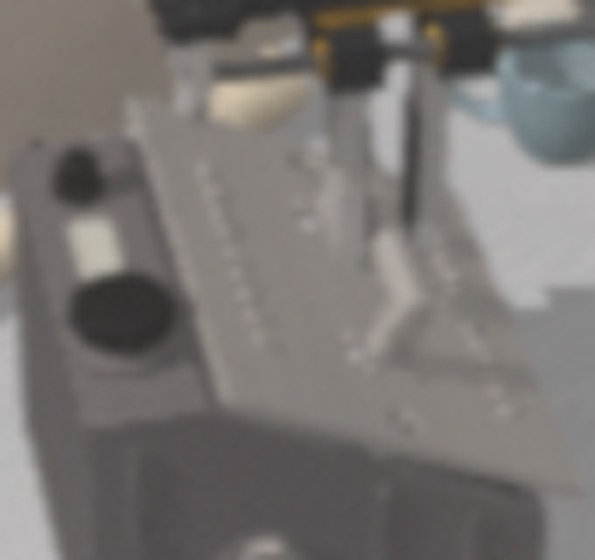

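Call:
jog_arm(deltas="0 0.5 1 0 8;0 1 2 0 8;0 1.5 3 0 8;0 2 4 0 8;0 2.5 5 0 8;0 3 6 0 8;0 3 6 0 8;0 3 6 0 8;0 3 6 0 8;0 3 6 0 8")

```text
clock: 33.15
eef_pos: [604.7, -38.4, 117.0]
eef_rot: [3.142, 0.0, 2.591]
wrist_force: [1.8, -3.2, -5.7]
finger_gap: 16.6
```

```bash
python3 go.py 582.2 -78.6 133 2.591;python3 cov.py u 0 40
python3 - <<'E'
from tank import *
b=load("u","scene")[0][160:240,235:320,::-1]
cv2.imwrite("pics/u2.png",cv2.resize(b,None,fx=7,fy=7,interpolation=2))
E
```

```text
st [604.7 -38.4 117. ] rpy [3.142 0.    2.591] t 33.15 gap 16.6 F [ 1.8 -3.2 -5.7]
delta -1.8 -46.1 -16.0 twist -0.0
1650 plane seat-frame slope x,y, z0 (top face) [-0.0541 -0.0223 11.8617] extent [[-72.9, -90.7, 4.8], [75.9, 97.4, 17.4]]
tilt deg from seat about y -3.094027309764123
```

View pics/u2.png

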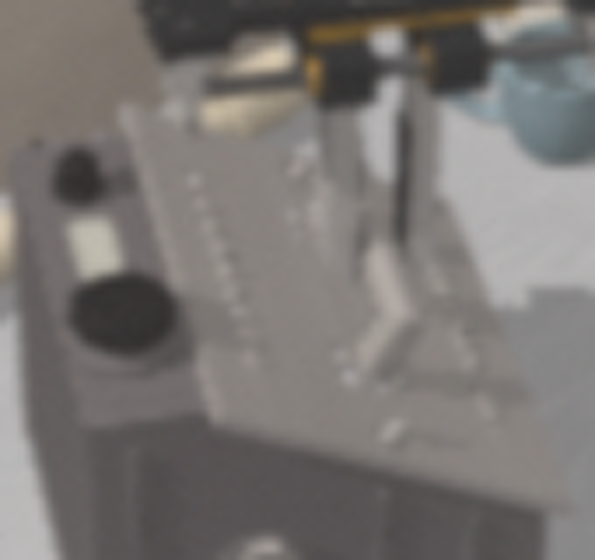

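Call:
jog_arm(deltas="-1 0 0 0 8;-2 0 0 0 8;-2 0.5 1 0 8;-2 1 2 0 8;-2 1.5 3 0 8;-2 2 4 0 8;-2 2 4 0 8;-2 2 4 0 8;-2 2 4 0 8;-2 2 4 0 8")

```text
clock: 34.5
eef_pos: [607.5, -37.8, 113.1]
eef_rot: [-3.142, 0.0, 2.591]
wrist_force: [-0.9, -2.9, -1.1]
finger_gap: 16.5
```

```bash
python3 go.py 582.2 -78.6 133 2.591;python3 cov.py v -2 40
```

```text
st [607.5 -37.8 113.1] rpy [-3.142  0.     2.591] t 34.5 gap 16.5 F [-0.9 -2.9 -1.1]
delta 0.2 -48.0 -19.9 twist -0.0
1463 plane seat-frame slope x,y, z0 (top face) [-2.0800e-02 -1.0000e-03  7.6932e+00] extent [[-71.6, -91.7, 4.0], [76.6, 96.6, 11.0]]
tilt deg from seat about y -1.1913769195186679
```

Call:
jog_arm(deltas="0 0.5 1 0 8;0 0.8 2 0 8;0 1 3 0 8;0 1.2 4 0 8;0 1.2 4 0 8;0 1.2 4 0 8;0 1.2 4 0 8;0 1.2 4 0 8;0 1.2 4 0 8;0 1.2 4 0 8", squeeze=15)

```text
clock: 35.85
eef_pos: [608.2, -37.3, 111.0]
eef_rot: [-3.141, 0.002, 2.591]
wrist_force: [-11.1, -6.0, 15.8]
finger_gap: 17.8
```

```bash
python3 go.py 582.2 -78.6 133 2.591;python3 cov.py w -2 40
```

```text
st [608.2 -37.3 111. ] rpy [-3.141e+00  2.000e-03  2.591e+00] t 35.85 gap 17.8 F [-11.1  -6.   15.8]
delta 0.6 -48.8 -22.0 twist -0.0
1302 plane seat-frame slope x,y, z0 (top face) [-2.3000e-03 -4.0000e-04  6.2426e+00] extent [[-69.8, -91.3, 4.1], [77.4, 96.4, 9.1]]
tilt deg from seat about y -0.13175223194607272
```

View pics/w1.png

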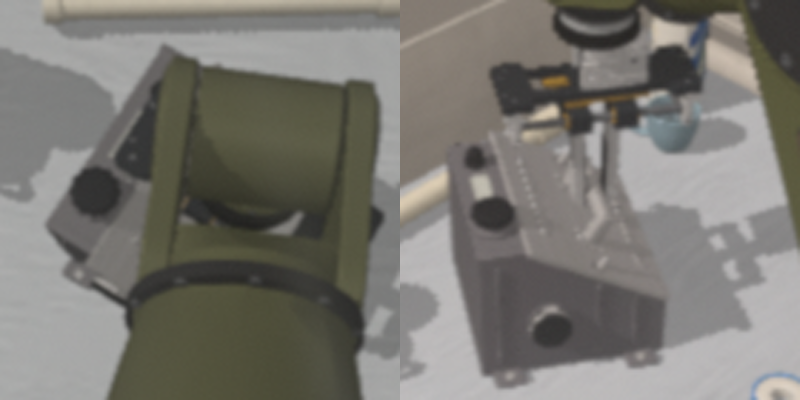

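Call:
jog_arm(deltas="0 -0.5 -2 0 8;0 -0.5 -2 0 8;0 -0.5 -2 0 24;0 -0.5 -2 0 30;0 -0.5 -2 0 30;0 -0.5 -2 0 30;0 -0.5 -2 0 30;0 -0.5 -12 0 30;0 -0.5 -40 0 30;0 -0.5 -80 0 30")

```text
clock: 37.2
eef_pos: [607.5, -37.1, 189.9]
eef_rot: [-3.141, -0.001, 2.591]
wrist_force: [-0.2, -0.4, -0.4]
finger_gap: 29.8
```

```bash
python3 go.py 400 -200 200 2.591;python3 cov.py x -2 40
```

```text
st [607.5 -37.1 189.9] rpy [-3.141e+00 -1.000e-03  2.591e+00] t 37.2 gap 29.8 F [-0.2 -0.4 -0.4]
delta 91.5 -247.4 -10.1 twist -0.0
1398 plane seat-frame slope x,y, z0 (top face) [-5.800e-03 -3.500e-03  6.035e+00] extent [[-74.3, -91.5, 3.3], [73.2, 95.9, 9.0]]
tilt deg from seat about y -0.3342788604560086
```

View pics/x1.png

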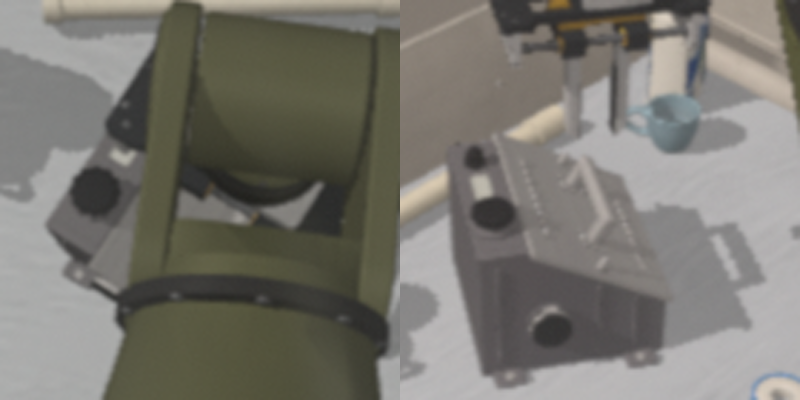

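Call:
jog_arm(deltas="20 -50 -10 0 30;40 -100 -10 0 30;55 -150 -10 0 30;75 -200 -10 0 30;91 -245 -10 0 30;91 -245 -10 0 30;91 -245 -10 0 30;91 -245 -10 0 30;91 -245 -10 0 30;91 -245 -10 0 30")

```text
clock: 38.55
eef_pos: [402.3, -197.9, 198.9]
eef_rot: [-3.142, -0.0, 2.592]
wrist_force: [-0.5, -0.2, -0.1]
finger_gap: 30.0
```

```bash
python3 cov.py y -2 40
python3 - <<'E'
from tank import *
a=load("y","top")[0][140:260,205:325,::-1];b=load("y","scene")[0][150:250,230:330,::-1]
cv2.imwrite("pics/y2.png",np.hstack([cv2.resize(x,(400,400),interpolation=2)for x in(a,b)]))
print(manip.read_state()["wrist_force"])
E
```

```text
1401 plane seat-frame slope x,y, z0 (top face) [-5.4000e-03 -1.7000e-03  5.9806e+00] extent [[-74.1, -92.7, 3.6], [73.6, 95.7, 8.8]]
tilt deg from seat about y -0.3104161481286055
[0.09707774 0.1373642  0.11446054]
```

View pics/y2.png

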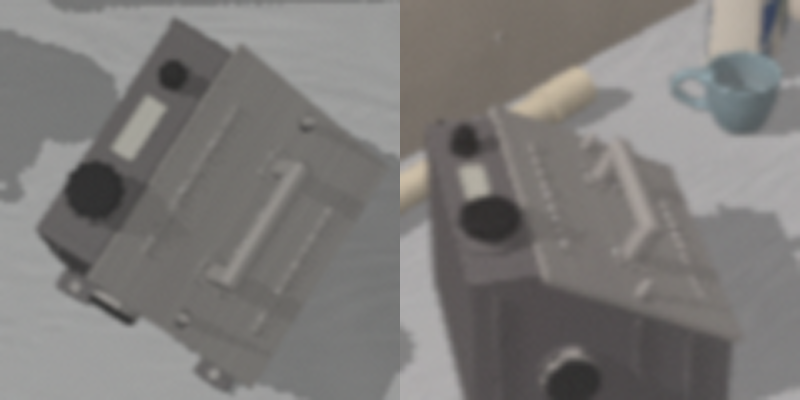

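The cover lies flush on the rim. Both pins show through their holes, at about (308,125) and (182,318) in the left half of the picture. The arm is clear and the cup is in place.

```bash
python3 -c "
from cell import workorder; print(workorder.sign_off())"
```

```text
the job is handed in; nothing more can be done
None
```

Both parts are home and the job is handed in, at about 38.6 s of the 72 s allowed. No verdict was reported.

**What I did**
- **Strainer:** I picked it up by its grip and tilted it in the jaws against the tank's front rim. I slid it down the slanted port to its stop, then pressed its top with closed fingers at about 20 N, and it did not give.
- **Cover:** I picked it up by the handle and tilted it in the jaws on the pin tips. I moved it up the slope over the pins and pressed it onto the rim at about 20 N.

**Last checks**
- **Strainer:** Before the cover went on, its grip top read 8 to 9 mm below the rim, which is the home depth, and it was within about 2 mm of the port's axis. It could not be seen once the cover was on.
- **Cover:** It lay within 0.3 degrees of the rim, and both pins showed through their holes. Its top read about 6 mm above the rim plane against the 5 mm plate thickness, and its centre was within about 2 mm.
- **Robot and bystanders:** The arm was clear and the wrist force was near zero. The cup stood where it was. I never moved near the pitcher, but I did not measure its position again.

**What disagreed**
- **Finger length:** The images put the fingertips about 12 mm behind the reported TCP, not 14 mm ahead of it. The first grasp closed above the strainer's grip, so I corrected the heights and repeated it.
- **Cover position:** Before it went onto the pins, the image and depth estimates of its sideways position differed by up to about 6 mm. One 2 mm sideways shift, made when I felt a side force, let it go down.

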